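Change a multi-slide microscope holder over from the reference slide to chamber slides

ROBOT

A 6-joint arm with a two-finger parallel gripper is mounted at the origin on the work surface. World frame = base frame: x ahead of the robot, y to its left, z up, the work surface at z = 0. Lengths are in mm, angles in rad, forces in N, time in s.
With the tool pointing down it reaches from about 400 to 925 mm from the base axis. Payload 12.5 kg.
Tool frame: the origin (TCP) lies midway between the tips of the shut fingers; the grasp point (between the pads) lies env.grasp_offset behind it (env.grasp_offset is the distance from the TCP to the grasp point, in mm); x points along the fingers, y is the direction in which the jaws open and shut, and the axes are right-handed (so a half turn about x gives the same grasp; the last joint's range is limited). The gripper opens to 95 mm and grips with 3 to 60 N. Pads are 20 mm wide; open, the fingers measure 119 mm over their backs; the gripper's body (75 mm by 180 mm) begins 59 mm behind the grasp point.
Start: joints at [-1.244, 0.491, 1.559, -0, 1.092, -0.106], TCP at [262.159, -567.383, 176.661] pointing down, gripper open.
Joint ranges: [-3.1, 3.1], [-0.84, 2.19], [0.05, 2.79], [-1.13, 4.28], [0.06, 2.93], [-2.69, 2.69]. Speed limits (rad/s): [2.22, 2.22, 2.79, 3.14, 3.14, 3.14].

INTERFACE

Orientations are given as [roll, pitch, yaw] about the fixed x, y, z axes, in that order (R = Rz(yaw) Ry(pitch) Rx(roll)).
In Python, from cell import env gives the robot as it stands.
- The arm moves only by the tool apply_moves, never from a script. Its arguments are lists of equal length, an entry for each row: "offset": the shift along the world's x, y, z in units of 25 mm (1.0 is 25 mm), a list of three; "yaw": the turn about the world's z in units of 6 degrees (1.0 is 6 degrees); "jaw": the closure, from -1 (fully open) to 1 (shut), so that 0 is half open. A call has 1 to 20 rows; each row is the pose to reach, as a shift and turn from the pose measured when the call began; what a row does not reach only later rows make up. A row lasts 1/8 s, in which the tool goes at most 62.5 mm and 10.7 degrees, less where a joint would pass 70% of its speed; a pose out of reach is approached as far as the arm can. A call with a gripper value outside its range is refused whole. The fingers move at their own pace and stop on an object; the grip force is fixed at half the most. Time passes only in rows, so rows that repeat a pose let the fingers close. It gives the time, the measured TCP pose, the force and the opening at its end, in the units of the state.
- env.state(): the state, without advancing time (a new reading comes with each control period).
- env.read_camera(name): name is "side" or "top"; returns a dict with "frame" (384x512x3 uint8, red, green, blue), "fx", "fy", "cx", "cy" (pixels), "xyz" and "rotation" of the camera in the world. Camera axes: x right, y down, z forward; pixel columns grow to the right and rows downward; lengths in mm; the calibration is good to about 2 mm. A picture is of the moment at which its call begins. There is no depth.
- env.job_done(): hands the job in, once; it reports no verdict.
The state is a dict: "t": time; "joints": joint angles; "qvel": joint speeds; "tau": joint torques, N m; "eef_pos": TCP position; "tcp_rot": TCP orientation; "ft_force": force on the tool from outside, world axes, zero at the start; "moment": the same for the moment, N m; "opening": opening from 0.0 (shut) to 1.0 (fully open).
Only numpy, scipy, OpenCV 4.12 (cv2) and the standard library are available. Lean on these libraries where they do the work, as an engineer would, in place of code of your own. Each camera call takes 0.05 s, during which the arm holds its last target.

TASK

Get the multi-slide stage holder ready for imaging: lift off the steel retaining bar and lay it aside on the bench, squeeze the thumb release on the jaw's grip and, keeping it held in, slide the jaw right back; then take the dark reference slide out and lay it flat in the grey tray, and lay every chamber slide from the tray lid up across the holder's two decks, square to the fence and side by side. Then hold the release in again and slide the jaw forward until it holds all the slides up against the fence, let go so that it locks, and last of all lay the retaining bar back over the slides into its two saddles, grip lug up. Leave the other things on the bench where they are.

Things in the scene. Friction and masses are not known exactly. Their poses are not given: they have to be found in the camera images.
- holder: Aluminium multi-slide holder, fixed on the bench. Origin on the bench under the middle of the slides' place; z up, +x from jaw to fence, y along the fence. Deck tops at z = 30 mm beside an open slot (x = -16 to 16): front deck x = -105 to -16, rear deck x = 16 to 56, both y = -112 to 112 mm. Slides lie along x, bridging the slot; three fit at y = -52, 0, 52. A rail tongue 62 mm wide runs to x = -185.
- fence (a point): Middle of the fence's face on the rear deck, at x = 38 mm, y = 0, z = 34 mm of the holder (axes as the holder's). The fence is an upstand 8 mm high above the deck, 180 mm long in y, 8 mm thick; slides are held lengthwise between it and the jaw.
- saddle_1 (a point): Floor centre of the bar's saddle at x = 0, y = 100 mm, z = 44 mm of the holder (axes as the holder's): a U-notch 17 mm wide in x at the floor and 23 mm at the top, its cheeks leaning outwards up to z = 54 mm; the block is 16 mm long in y (|y| = 92 to 108) and 37 mm over the cheeks in x.
- saddle_2 (a point): The other saddle, alike, at y = -100 mm. The bar's underside rests on both floors, 2 mm above the lids of the slides.
- jaw (a joint): Jaw position in m along the holder's x. 0: its face (176 mm long in y, top z = 42 mm) is 76 mm from the fence's, so it touches slides that touch the fence; positive = drawn back to the holder's -x, up to 0.0435 (right back). Starts closed, about 0.001. Locks in notches 7 mm apart (at 0.0003, 0.0073 .. 0.0423, with 1.5 mm play each way); with the release held in it slides with about 2 N.
- jaw_grip (a point): Middle of the jaw's upright grip post, z = 64 mm (axes as the holder's; at jaw = 0 it is at x = -83, y = 0 mm of the holder, and it moves to -x as the jaw is drawn back). Post: 34 mm in x, 26 mm in y, from the carriage's top at z = 40 mm up to z = 78 mm. The carriage is 42 mm wide in y, so keep fingertips above z = 41 mm.
- release (a joint): Travel of the thumb release in m: 0 = out (locked in a notch), 0.0055 = fully in; the jaw is free above 0.003. Let go between notches it stays at 0.0023, unlocked, until the jaw comes to a notch. Spring 7 N to start, 11 N fully in. Squeezing the post along the holder's y with 20 N or more, one finger on the plain side, one on the button, presses it.
- button_face (a point): Centre of the thumb button's outer face: black, 20 mm (x) by 18 mm (z), on the holder's +y side of the grip post, 7 mm proud of it at rest (33 mm over post and button), 64 mm above the bench. Pressed along the holder's -y.
- tray: Grey open tray fixed on the bench, outside 118 (x) x 244 (y) mm, 12 mm high, walls and floor 4 mm thick. Origin: centre of its underside, z up. The chamber slides start in it lying along its x, at y of about -78, -26 and 26 mm; the place at y = +78 mm is free.
- slide_1: Chamber slide: clear base 76 x 26 x 2.5 mm, on it a block of wells with a flat white lid (56 x 24 mm), 12 mm high overall, about 40 g. Origin: centre of the underside; x along the 76 mm, z up out of the lid. Two or three alike in a run (None if absent), lying in the tray about 52 mm apart.
- slide_2: Chamber slide: clear base 76 x 26 x 2.5 mm, on it a block of wells with a flat white lid (56 x 24 mm), 12 mm high overall, about 40 g. Origin: centre of the underside; x along the 76 mm, z up out of the lid. Two or three alike in a run (None if absent), lying in the tray about 52 mm apart.
- slide_3: Chamber slide: clear base 76 x 26 x 2.5 mm, on it a block of wells with a flat white lid (56 x 24 mm), 12 mm high overall, about 40 g. Origin: centre of the underside; x along the 76 mm, z up out of the lid. Two or three alike in a run (None if absent), lying in the tray about 52 mm apart.
- ref_slide: Reference slide: plain dark flat slab 76 x 26 x 6 mm with a yellowish window on top, about 45 g. Origin: centre of the underside; x along the 76 mm, z up. It starts lying on the holder's decks against the fence, at any place along it.
- bar: Retaining bar: straight steel bar 220 x 14 x 12 mm, about 250 g, with a dark grip lug 30 mm long (along the bar), 14 mm wide, rising from the bar's top at 12 mm to 30 mm, in the middle. Origin: centre of the underside; x along the 220 mm, z up. It starts in the two saddles; the bench between holder and tray is clear for laying it down.
- petri: Bystander: closed petri dish, 60 mm across, 14 mm high. Origin at the underside.
- objective_case: Bystander: dark objective canister, 38 mm across, 63 mm high. Origin at the underside.
- oil_bottle: Bystander: small amber bottle, 32 mm across, 60 mm high. Origin at the underside.
- spray_bottle: Bystander: white bottle, 66 mm across, 190 mm high. Origin at the underside.
- tube_rack: Bystander: tube rack 160 x 70 mm, 57 mm high. Origin at the underside.
- tip_box: Bystander: box with lid 124 x 86 x 72 mm. Origin at the underside.
- timer: Bystander: flat white bench timer 65 x 65 x 24 mm. Origin at the underside.
Not all that is in view belongs to the job. Leave any green look-alike of the ref_slide alone.

How it is judged:
By the outcome, as a careful person would: the job done as asked, in the order asked, and still so for the second after the job is handed in, with the robot touching nothing.
Of slide_1, slide_2, slide_3 only 2 to 3 are there at a start; the rules pass over those that are not, and their reading is None.
At some moment in a run one of slide_1, slide_2, slide_3, bar may be knocked a few centimetres aside while the robot is not near it.
Once in a run the grip may slacken for a moment while it holds something.
It also fails if it takes over 210 s, if anything falls off the work surface, if the arm or the gripper's body presses on something with over 40 N, if the wrist force passes 120 N, or if a joint passes its speed limit or range.

## Working session

There is one attempt and no reset: what is moved stays moved. The work goes in short steps, Python scripts to look and compute and a tool call to move; the robot and the scene stay as the last step left them, time stands still between calls to the robot, and variables do not carry over. Pictures are saved under pics/ and viewed, and the job is handed in when it is done.

Besides the shell and the picture viewer there is one more tool, called after "Call:" by a JSON object that holds its "name" and its "arguments", one argument or row to a line. apply_moves: Moves the arm, as the interface text tells. Its arguments: {"type":"object","properties":{"offset":{"type":"array"},"yaw":{"type":"array"},"jaw":{"type":"array"}},"required":["offset","yaw","jaw"]}

```bash
ls; mkdir -p pics
python3 - <<'E'
from cell import env
import cv2
print(env.state()); print(env.grasp_offset)
for n in ("side","top"):
    d=env.read_camera(n); cv2.imwrite(f"pics/{n}0.png",d["frame"][:,:,::-1])
    print(n,d["fx"],d["fy"],d["cx"],d["cy"],d["xyz"],d["rotation"])
E
```

```text
pics
{'t': 0.0, 'joints': array([-1.24358233e+00,  4.91546029e-01,  1.55948060e+00, -2.16460652e-05,
        1.09168566e+00, -1.05610126e-01]), 'qvel': array([-0.00125838,  0.0012454 , -0.0004578 ,  0.00055657, -0.00056165,
        0.00020534]), 'tau': array([-2.01046321e-03, -6.12645149e+01, -2.58183521e+01,  6.91264146e-02,
        4.81540232e-02, -1.45543781e-04]), 'eef_pos': array([ 262.06047198, -567.07659875,  176.05945177]), 'tcp_rot': array([-1.6592618 ,  1.56967653,  1.91516497]), 'ft_force': array([ 0.33401046, -0.1811071 ,  0.42804716]), 'moment': array([ 0.02307864,  0.0016601 , -0.00476626]), 'opening': 1.0014950414545203}
18.8
side 488.68656318590723 488.68656318590723 254.63251692131954 185.4934711797782 [  83.8913484  1336.32512481  877.27577648] [-2.09261545  0.01987864 -2.7982129 ]
top 381.39672150265 381.39672150265 258.28938792537974 196.74411542484495 [ 438.02892275   16.88407288 1257.43286258] [-3.03529648e+00 -2.98527533e-03 -1.56272291e+00]
```

Run:
```python
import cv2
for n in ("side0","top0"):
    a=cv2.imread(f"pics/{n}.png"); cv2.imwrite(f"pics/{n}b.png",cv2.resize(a,(800,600),interpolation=cv2.INTER_CUBIC))
```

```text
(no output)
```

View pics/side0b.png

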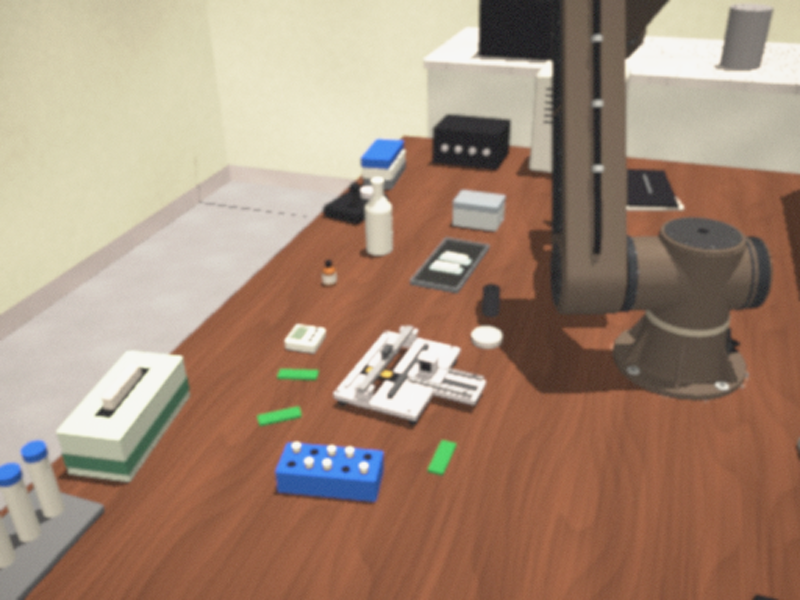

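View pics/top0b.png

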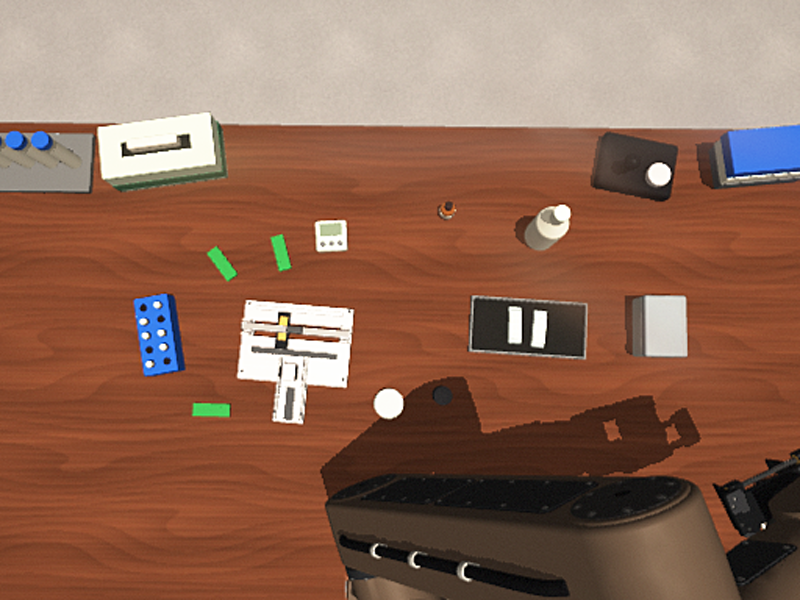

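```bash
cat > h.py <<'E'
import numpy as np, cv2
from cell import env
from scipy.spatial.transform import Rotation as Ro
def cam(n):
    d=env.read_camera(n); d["R"]=Ro.from_euler('xyz',d["rotation"]).as_matrix(); d["n"]=n; return d
def proj(d,P):
    P=np.atleast_2d(P); c=(P-d["xyz"])@d["R"]
    return np.c_[d["fx"]*c[:,0]/c[:,2]+d["cx"], d["fy"]*c[:,1]/c[:,2]+d["cy"]]
def back(d,uv,z):
    uv=np.atleast_2d(uv).astype(float); r=np.c_[(uv[:,0]-d["cx"])/d["fx"],(uv[:,1]-d["cy"])/d["fy"],np.ones(len(uv))]@d["R"].T
    return d["xyz"]+r*((z-d["xyz"][2])/r[:,2])[:,None]
def crop(d,u0,v0,u1,v1,k,name,draw=None):
    """draw: list of polylines in world"""
    a=d["frame"][v0:v1,u0:u1,::-1].copy(); a=cv2.resize(a,None,fx=k,fy=k,interpolation=cv2.INTER_CUBIC)
    for pl,col in (draw or []):
        q=((proj(d,pl)-[u0,v0]+.5)*k).astype(np.int32); cv2.polylines(a,[q],False,col,1)
    for u in range((u0//10+1)*10,u1,10): cv2.putText(a,str(u),((u-u0)*k,9),0,.3,(255,0,255),1); cv2.line(a,((u-u0)*k,10),((u-u0)*k,14),(255,0,255),1)
    for v in range((v0//10+1)*10,v1,10): cv2.putText(a,str(v),(0,(v-v0)*k+3),0,.3,(255,0,255),1)
    cv2.imwrite("pics/"+name,a)
E
python3 - <<'E'
from h import *
d=cam("top"); crop(d,145,185,233,275,6,"t1.png"); crop(d,290,180,385,240,8,"t2.png")
s=cam("side"); crop(s,205,200,320,275,6,"s1.png"); crop(s,255,145,325,190,9,"s2.png")
print(back(d,[[154,212]],30),back(s,[[250,240]],30))
E
```

```text
[[516.79813168 349.6958252   30.        ]] [[501.53097931 258.39335459  30.        ]]
```

View pics/t1.png

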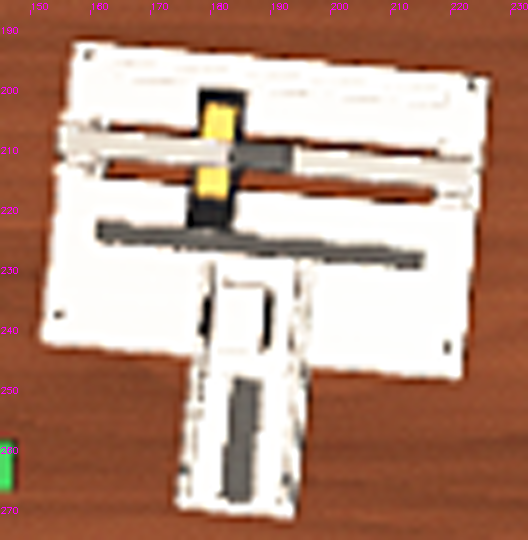

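View pics/t2.png

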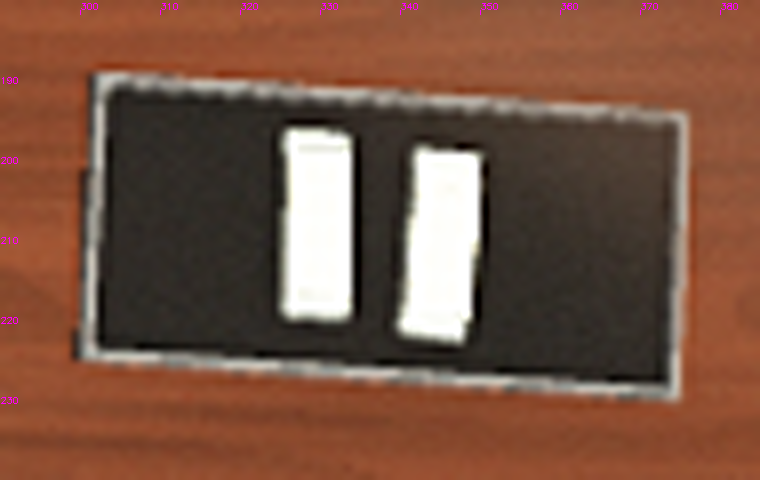

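View pics/s1.png

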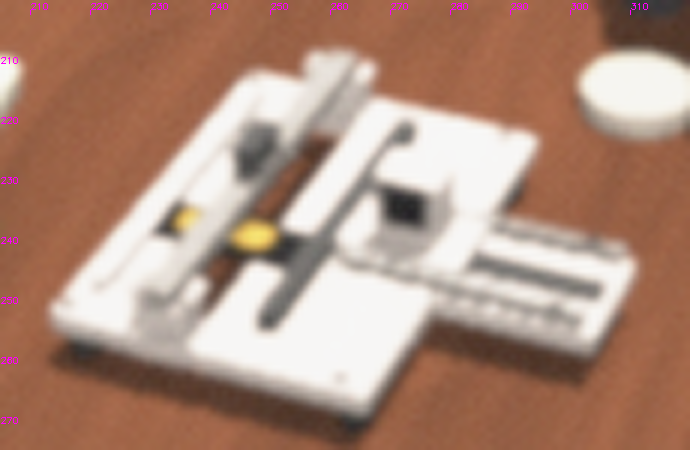

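View pics/s2.png

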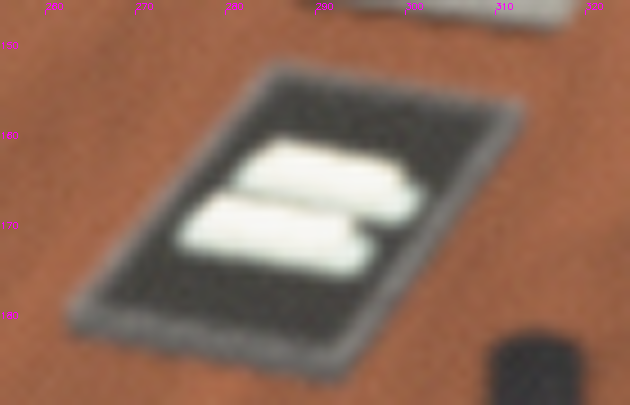

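```bash
cat > fit.py <<'E'
from h import *
from scipy.optimize import least_squares
def T(p,L):
    L=np.atleast_2d(L); c,s=np.cos(p[2]),np.sin(p[2])
    return np.c_[p[0]+c*L[:,0]-s*L[:,1],p[1]+s*L[:,0]+c*L[:,1],L[:,2]]
def fit(obs,p0):
    f=lambda p: np.concatenate([(proj(d,T(p,L))-uv).ravel() for d,L,uv in obs])
    r=least_squares(f,p0); return r.x, f(r.x).reshape(-1,2)
def cr(pts,k,u0,v0): return (np.array(pts,float)+.5)/k-.5+[u0,v0]
E
cat > a.py <<'E'
from fit import *
d=cam("top"); s=cam("side")
L=[[56,112,30],[56,-112,30],[-105,-112,30],[-105,112,30]]
ht=cr([[72,42],[490,78],[462,378],[40,343]],6,145,185)
hs=cr([[52,312],[250,72],[540,140],[365,407]],6,205,200)
p0=[520,260,0]
for o in ([(d,L,ht)],[(s,L,hs)],[(d,L,ht),(s,L,hs)]):
    p,r=fit(o,p0); print("holder",p.round(3)); print(r.round(1).tolist())
H=p
LT=[[59,122,12],[59,-122,12],[-59,-122,12],[-59,122,12]]
tt=cr([[97,73],[688,113],[680,400],[82,355]],8,290,180)
ts=cr([[68,315],[270,65],[523,105],[330,380]],9,255,145)
for o in ([(d,LT,tt)],[(s,LT,ts)],[(d,LT,tt),(s,LT,ts)]):
    p,r=fit(o,[540,-200,0]); print("tray",p.round(3)); print(r.round(1).tolist())
E
python3 a.py
```

```text
holder [ 5.18172e+02  2.34841e+02 -7.50000e-02]
[[0.4, 0.2], [-0.3, -0.1], [-0.3, -0.1], [0.2, -0.1]]
holder [ 5.16105e+02  2.37721e+02 -8.20000e-02]
[[-0.3, 0.5], [0.5, 0.5], [-0.2, 0.2], [0.0, -1.0]]
holder [ 5.17380e+02  2.35609e+02 -7.80000e-02]
[[0.3, 0.4], [-0.5, 0.3], [-0.6, 0.3], [-0.2, 0.1], [-0.3, 0.1], [0.2, 0.1], [-0.5, -0.3], [0.0, -1.6]]
tray [ 5.33173e+02 -2.46780e+02 -6.20000e-02]
[[0.1, -0.2], [0.2, -0.1], [-0.1, -0.0], [-0.1, 0.3]]
tray [ 5.31468e+02 -2.39654e+02 -6.40000e-02]
[[-0.9, 0.2], [0.0, 0.4], [0.1, 0.6], [0.8, -1.1]]
tray [ 5.33011e+02 -2.45720e+02 -6.30000e-02]
[[-0.2, -0.2], [-0.1, 0.0], [-0.5, 0.0], [-0.5, 0.4], [-0.7, -0.6], [0.1, -0.3], [0.1, -0.1], [0.8, -2.0]]
```

```bash
cat >> fit.py <<'E'
def go(x,y,z,ya=None):
    """ya: desired angle (rad) of tool y axis in world, mod pi"""
    st=env.state(); R=Ro.from_euler('xyz',st["tcp_rot"]).as_matrix()
    a=np.arctan2(R[1,1],R[0,1]); o=(np.array([x,y,z])-st["eef_pos"])/25
    dy=0 if ya is None else (ya-a+np.pi/2)%np.pi-np.pi/2
    print("off",o.round(2),"yaw",round(np.degrees(dy)/6,2),"toolx",R[:,0].round(3),"toolY deg",round(np.degrees(a),1),"j6",st["joints"][5].round(2),"t",st["t"])
def st():
    s=env.state(); R=Ro.from_euler('xyz',s["tcp_rot"]).as_matrix()
    print("t",round(s["t"],2),"pos",s["eef_pos"].round(1),"yawY",np.degrees(np.arctan2(R[1,1],R[0,1])).round(1),"F",s["ft_force"].round(1),"open mm",(s["opening"]*95).round(1),"j",s["joints"].round(2))
def blob(d,mask,u0,v0,u1,v1,z,minA=8,maxA=3000):
    m=np.zeros(mask.shape,np.uint8); m[v0:v1,u0:u1]=mask[v0:v1,u0:u1]*255
    n,lab,stt,c=cv2.connectedComponentsWithStats(m)
    out=[]
    for i in range(1,n):
        if not(minA<=stt[i,4]<=maxA): continue
        ys,xs=np.nonzero(lab==i); P=back(d,np.c_[xs,ys],z)[:,:2]; C=P.mean(0); w,V=np.linalg.eigh(np.cov((P-C).T)); v=V[:,1]
        out.append((C.round(1),np.degrees(np.arctan2(v[1],v[0])).round(1),np.sqrt(12*w[::-1]).round(1),int(stt[i,4])))
    return out
E
cat > b.py <<'E'
from fit import *
d=cam("top"); f=d["frame"].astype(int); H=[518,235.3,-0.076]; TR=[533,-246.2,-0.062]
print("lids",blob(d,f.min(2)>150,295,185,380,232,16))
dark=(f.max(2)<60)
yel=(f[:,:,0]>150)&(f[:,:,2]<120)&(f[:,:,1]>110)
print("yellow",blob(d,yel,150,190,230,230,36))
print("exp lug",proj(d,T(H,[0,0,74])),"exp post",proj(d,T(H,[-83,0,78])))
lug=(f.max(2)<140)&(f.max(2)-f.min(2)<25)
print("lug/dark",blob(d,lug,178,205,198,216,74), blob(d,lug,155,195,225,235,42))
def pl(L): return T(H,L)
dr=[(pl([[-110,-7,56],[0,0,56]])*1,(0,255,0))]*0
dr=[(pl([[7,-110,56],[7,110,56],[-7,110,56],[-7,-110,56],[7,-110,56]]),(0,200,0)),
 (pl([[7,-15,74],[7,15,74],[-7,15,74],[-7,-15,74],[7,-15,74]]),(0,0,255)),
 (pl([[38,-90,38],[38,90,38]]),(255,0,0)),(pl([[-39,-88,42],[-39,88,42]]),(255,0,0)),
 (pl([[-100,-13,78],[-66,-13,78],[-66,13,78],[-100,13,78],[-100,-13,78]]),(0,0,255))]
crop(d,145,185,233,275,8,"t3.png",dr)
s=cam("side"); crop(s,205,200,320,275,6,"s3.png",dr)
st()
E
python3 b.py
```

```text
lids [(array([ 570.9, -128.9]), np.float64(179.8), array([31.2,  0. ]), 9), (array([ 559.7, -367.8]), np.float64(178.6), array([44.4,  0. ]), 13), (array([ 536.4, -218.2]), np.float64(178.9), array([77.7, 26.2]), 190), (array([ 528.8, -268.6]), np.float64(173.4), array([76. , 27.1]), 193), (array([ 511.9, -125.4]), np.float64(179.8), array([30.9,  0. ]), 9), (array([ 483., -137.]), np.float64(87.7), array([32.4,  3.2]), 10), (array([ 479.9, -188.6]), np.float64(90.5), array([27.6,  0. ]), 8), (array([ 477. , -237.4]), np.float64(90.5), array([27.6,  0. ]), 8), (array([ 474.2, -282.8]), np.float64(90.5), array([27.6,  0. ]), 8), (array([ 471.3, -331.5]), np.float64(90.5), array([27.6,  nan]), 8)]
yellow [(array([540.3, 261.7]), np.float64(-173.0), array([20. , 16.8]), 28), (array([507.5, 264.7]), np.float64(47.5), array([18. , 14.3]), 19)]
exp lug [[187.05109871 210.97843937]] exp post [[184.01044559 237.75760831]]
lug/dark [(array([519.6, 233.5]), np.float64(81.5), array([34.3, 19.7]), 51)] [(array([490.9, 245.3]), np.float64(78.7), array([138.6,  84.3]), 284)]fit.py:26: RuntimeWarning: invalid value encountered in sqrt
  out.append((C.round(1),np.degrees(np.arctan2(v[1],v[0])).round(1),np.sqrt(12*w[::-1]).round(1),int(stt[i,4])))
Traceback (most recent call last):
  File "b.py", line 18, in <module>
    st()
    ~~^^
  File "fit.py", line 18, in st
    print("t",round(s["t"],2),"pos",s["eef_pos"].round(1),"yawY",np.degrees(np.arctan2(R[1,1],R[0,1])).round(1),"F",s["ft_force"].round(1),"open mm",(s["opening"]*95).round(1),"j",s["joints"].round(2))
                                                                                                                                                     ^^^^^^^^^^^^^^^^^^^^^^^
AttributeError: 'float' object has no attribute 'round'
```

View pics/t3.png

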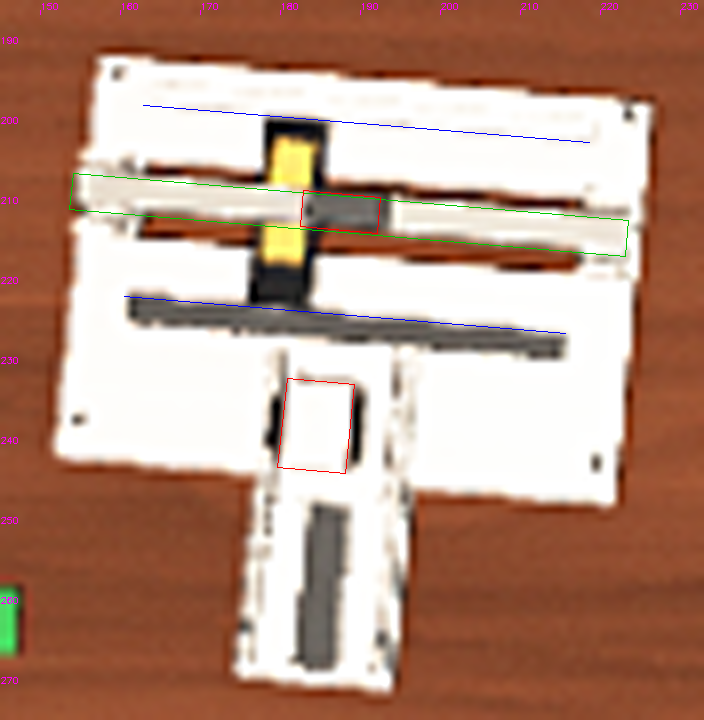

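View pics/s3.png

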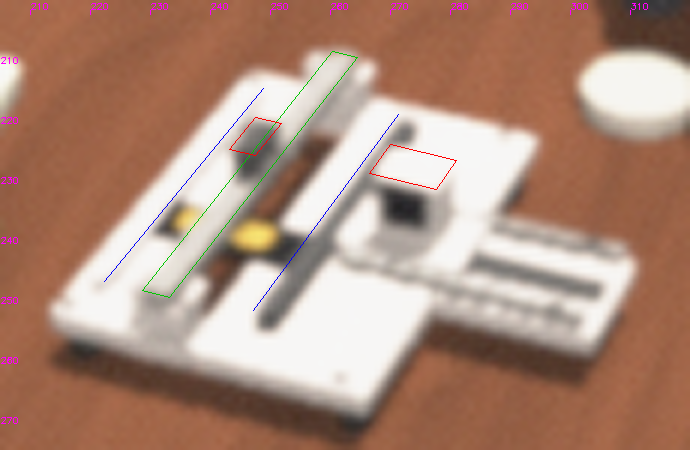

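```bash
sed -i 's/(s\["opening"\]\*95).round(1)/round(float(s["opening"])*95,1)/' fit.py
python3 - <<'E'
from fit import *
st(); H=[518.2,235,-0.076]
go(518.5,234,150,-.076)
E
```

```text
t 0.4 pos [ 262.2 -567.3  176.6] yawY -65.2 F [-0.  -0.2  0.1] open mm 95.0 j [-1.24  0.49  1.56 -0.    1.09 -0.11]
off [10.25 32.05 -1.06] yaw 10.14 toolx [-0.  0. -1.] toolY deg -65.2 j6 -0.11 t 0.4
```

Call:
{"name": "apply_moves", "arguments": {
  "offset": [
    [1.3,1.8,0],
    [2.6,3.6,0],
    [3.9,5.4,0],
    [5.2,7.2,0],
    [6.5,9,0],
    [7.5,11,0],
    [8,13,0],
    [8.5,15,0],
    [9,17,0],
    [9.2,19,0],
    [9.4,21,0],
    [9.6,23,0],
    [9.8,25,0],
    [10,27,0],
    [10.1,29,0],
    [10.2,30.5,-0.5],
    [10.25,32,-1],
    [10.25,32,-1],
    [10.25,32,-1]
  ],
  "yaw": [0.6,1.2,1.8,2.4,3,3.6,4.2,4.8,5.4,6,6.6,7.2,7.8,8.4,9,9.6,10.1,10.1,10.1],
  "jaw": [-1,-1,-1,-1,-1,-1,-1,-1,-1,-1,-1,-1,-1,-0.5,-0.3,-0.1,0,0.1,0.1]
}}

```text
t: 2.78
eef_pos: [518.3, 232.3, 151.7]
tcp_rot: [-0.604, 1.571, -2.255]
ft_force: [0.5, 0.5, -0.8]
opening: 0.463
```

Run:
```python
from fit import *
st(); go(518.5,234,58,-.076)
d=cam("top"); crop(d,145,180,233,275,6,"t4.png")
s=cam("side"); crop(s,185,130,320,275,5,"s4.png")
```

```text
t 2.77 pos [518.3 232.3 151.7] yawY -4.6 F [ 0.5  0.5 -0.8] open mm 44.0 j [ 0.31  0.44  1.73 -0.    0.97  0.39]
off [ 0.01  0.07 -3.75] yaw 0.04 toolx [-0. -0. -1.] toolY deg -4.6 j6 0.39 t 2.775
```

View pics/s4.png

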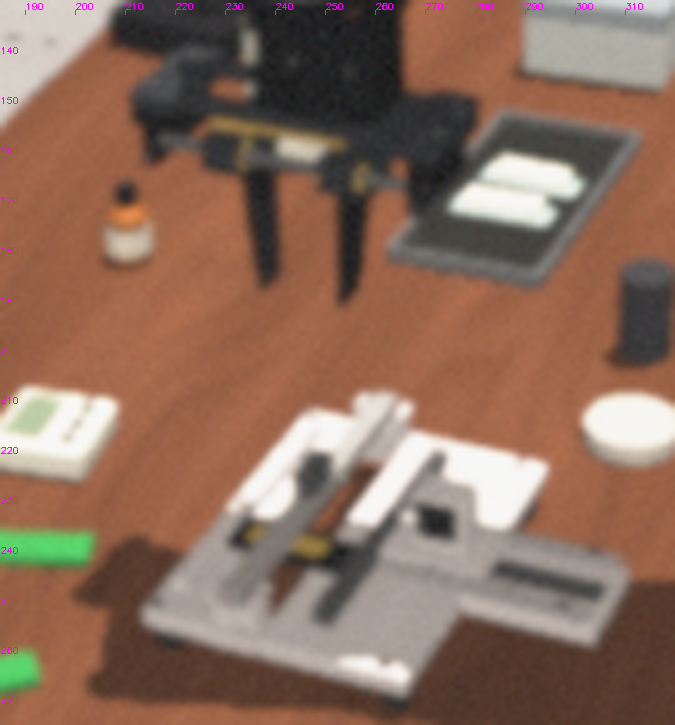

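View pics/t4.png

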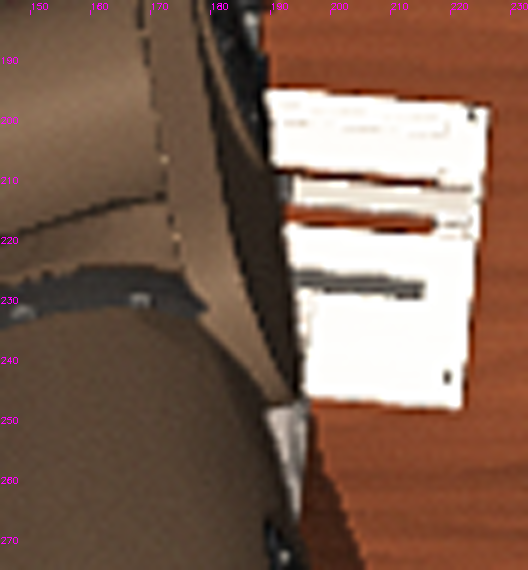

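Run:
```python
from fit import *
s=cam("side"); p=env.state()["eef_pos"]; y=np.array([np.cos(-.08),np.sin(-.08),0])
print(proj(s,[p, p+y*28,p-y*28,p+y*22,p-y*22]))
print(cr([[266,288],[344,304]],5,185,130), [proj(s,T([518.3,234.5,-.076],[0,0,z])) for z in (74,56)])
```

```text
[[246.50672362 198.79202236]
 [237.66061455 196.84767067]
 [255.4839189  200.76518646]
 [239.54531813 197.2619236 ]
 [253.54905311 200.33990801]]
[[237.8 187.2]
 [253.4 190.4]] [array([[247.05646837, 222.08289287]]), array([[247.22556917, 227.1640564 ]])]
```

Run:
```python
from fit import *
st()
s=cam("side"); p=env.state()["eef_pos"]
y=np.array([np.cos(-.08),np.sin(-.08),0]);x=np.array([-y[1],y[0],0])
dr=[(np.array([p-y*22,p+y*22]),(0,255,0)),(np.array([p,p+[0,0,18.8],p+[0,0,78]]),(0,0,255)),(np.array([p+[0,0,78]+y*37,p+[0,0,78]-y*37]),(0,0,255)),(np.array([p+[0,0,78]+y*90,p+[0,0,78]-y*90]),(255,0,0))]
crop(s,195,100,295,260,5,"s5.png",dr)
```

```text
t 2.92 pos [518.7 231.8 152.1] yawY -4.7 F [-0.2  0.4  0. ] open mm 43.0 j [ 0.3   0.44  1.73 -0.    0.97  0.39]
```

View pics/s5.png

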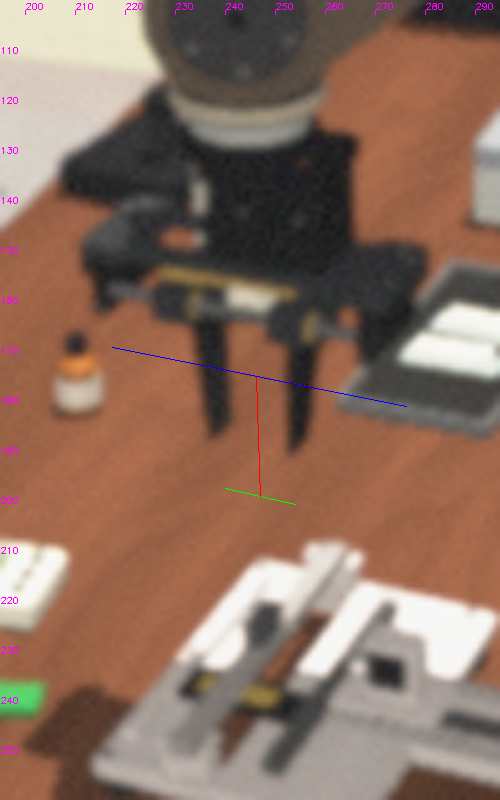

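Run:
```python
from fit import *
s=cam("side");d=cam("top")
b=back(s,[[242,159]],0); print(b, proj(s,b+[0,0,190]))
print("from top: petri",back(d,[[388/1.5625,403/1.5625]],14),proj(s,back(d,[[388/1.5625,403/1.5625]],14)),"seen",487/1.5625,336/1.5625)
q=back(d,[[442/1.5625,395/1.5625]],63);print("obj",q,proj(s,q),"seen",491/1.5625,289/1.5625)
q=back(d,[[447/1.5625,206/1.5625]],60);print("oil",q,proj(s,q),"seen",329/1.5625,263/1.5625)
q=back(d,[[561/1.5625,214/1.5625]],190);print("spray",q,proj(s,q),"seen",376/1.5625,181/1.5625)
```

```text
[[ 733.2998719  -278.74321289    0.        ]] [[240.35678559 114.16957635]]
from top: petri [[372.15601097  44.77574635  14.        ]] [[310.92803061 213.82425762]] seen 311.68 215.04
obj [[391.30044648 -63.32930752  63.        ]] [[313.74020548 183.73332882]] seen 314.24 184.96
oil [[776.51338098 -73.35091232  60.        ]] [[209.89185205 167.0630989 ]] seen 210.56 168.32
spray [[ 726.60492522 -272.61703521  190.        ]] [[241.42641525 114.93929343]] seen 240.64 115.84
```

Call:
{"name": "apply_moves", "arguments": {
  "offset": [
    [0,0.05,-1],
    [0,0.05,-2],
    [0,0.05,-2],
    [0,0.05,-2]
  ],
  "yaw": [0,0,0,0],
  "jaw": [0,0,0,0]
}}

```text
t: 3.58
eef_pos: [519.1, 233.2, 102.8]
tcp_rot: [1.973, 1.569, 0.32]
ft_force: [0.3, -0.2, 0.6]
opening: 0.501
```

Run:
```python
from fit import *
st()
s=cam("side"); p=env.state()["eef_pos"]
y=np.array([np.cos(-.08),np.sin(-.08),0]);x=np.array([-y[1],y[0],0])
dr=[(np.array([p-y*22,p+y*22]),(0,255,0)),(np.array([p,p+[0,0,18.8],p+[0,0,78]]),(0,0,255))]
crop(s,205,150,295,260,6,"s6.png",dr)
```

```text
t 3.58 pos [519.1 233.2 102.8] yawY -4.7 F [ 0.3 -0.2  0.6] open mm 47.6 j [0.31 0.5  1.78 0.   0.86 0.39]
```

View pics/s6.png

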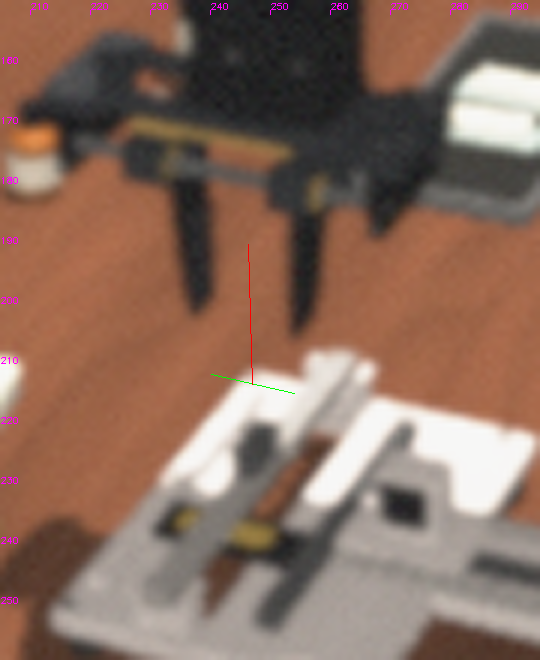

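Run:
```python
from fit import *
d=cam("top"); d["frame"]=cv2.imread("pics/top0.png")[:,:,::-1].copy()
p=np.array([262.1,-567.3,176.3]); a=np.radians(-65.2); y=np.array([np.cos(a),np.sin(a),0])
print(proj(d,[p,p+y*47.5,p-y*47.5,p+[0,0,78]]))
dr=[(np.array([p-y*47,p+y*47]),(0,255,0)),(np.array([p,p+[0,0,78]]),(0,0,255))]
crop(d,440,270,512,384,6,"t6.png",dr)
```

```text
[[467.27853521 302.95192131]
 [482.41867478 295.73093193]
 [452.07512225 310.20308852]
 [483.90849824 308.1366349 ]]
```

View pics/t6.png

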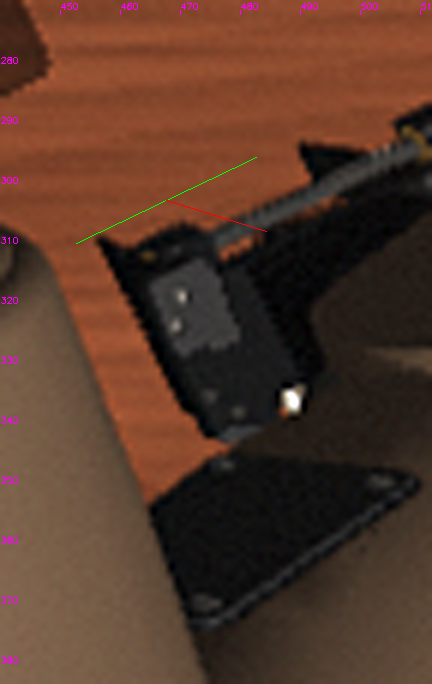

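Call:
{"name": "apply_moves", "arguments": {
  "offset": [
    [0,0,-0.8],
    [0,0,-1.4],
    [0,0.03,-1.75],
    [0,0.03,-1.75],
    [0,0.03,-1.75],
    [0,0.03,-1.75],
    [0,0.03,-1.75],
    [0,0.03,-1.75]
  ],
  "yaw": [0,0,0,0,0,0,0,0],
  "jaw": [0,0,0,0,1,1,1,1]
}}

```text
t: 4.68
eef_pos: [519.2, 234.1, 59.4]
tcp_rot: [1.958, 1.569, 0.306]
ft_force: [0.6, 0.4, -0.0]
opening: 0.139
```

Run:
```python
from fit import *
st()
s=cam("side"); p=env.state()["eef_pos"]
y=np.array([np.cos(-.08),np.sin(-.08),0]);x=np.array([-y[1],y[0],0])
dr=[(np.array([p-y*22,p+y*22]),(0,255,0)),(np.array([p,p+[0,0,18.8],p+[0,0,78]]),(0,0,255))]
crop(s,205,150,295,260,6,"s7.png",dr)
```

```text
t 4.67 pos [519.2 234.1  59.4] yawY -4.7 F [ 0.6  0.4 -0. ] open mm 13.2 j [ 0.31  0.56  1.82 -0.    0.77  0.39]
```

View pics/s7.png

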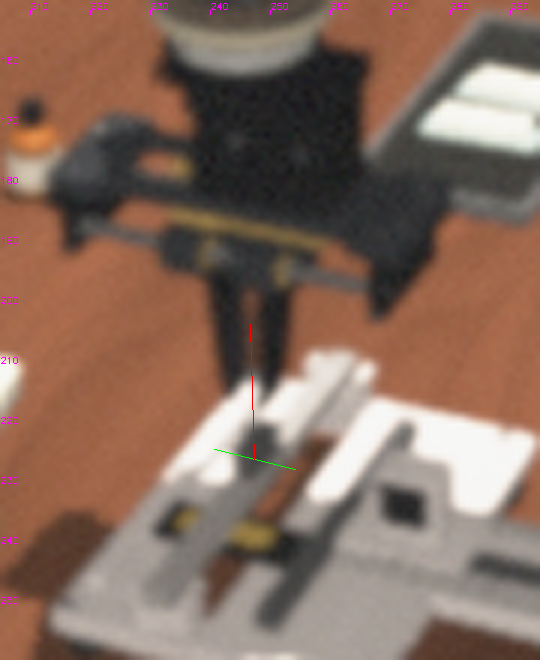

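Call:
{"name": "apply_moves", "arguments": {
  "offset": [
    [0,0,0],
    [0,0,0],
    [0,0,0]
  ],
  "yaw": [0,0,0],
  "jaw": [1,1,1]
}}

```text
t: 5.1
eef_pos: [519.2, 234.1, 59.4]
tcp_rot: [1.968, 1.569, 0.316]
ft_force: [0.3, -0.5, 0.5]
opening: 0.01
```

Run:
```python
from fit import *
st()
s=cam("side"); p=env.state()["eef_pos"]
dr=[(np.array([p+[0,0,30],p+[0,0,40]]),(0,0,255))]
crop(s,225,180,275,240,10,"s8.png",dr)
```

```text
t 5.1 pos [519.2 234.1  59.4] yawY -4.7 F [ 0.3 -0.5  0.5] open mm 0.9 j [0.31 0.56 1.82 0.   0.77 0.39]
```

View pics/s8.png

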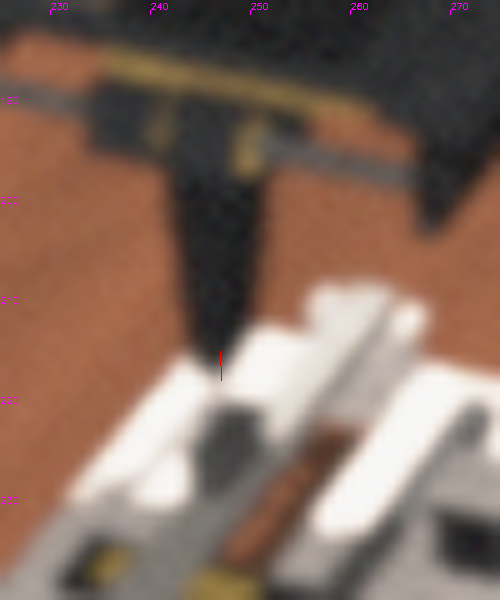

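Call:
{"name": "apply_moves", "arguments": {
  "offset": [
    [0,0,0.4],
    [0,0,0.4],
    [0,0,0.4],
    [0,0,0.4],
    [0,0,-0.2],
    [0,0,-0.7],
    [0,0,-1.2],
    [0,0,-1.3],
    [0,0,-1.3]
  ],
  "yaw": [0,0,0,0,0,0,0,0,0],
  "jaw": [0,0,0,0,0,0,0,0,0]
}}

```text
t: 6.28
eef_pos: [519.2, 234.1, 26.6]
tcp_rot: [1.97, 1.569, 0.318]
ft_force: [-0.2, 0.4, 0.7]
opening: 0.502
```

Run:
```python
from fit import *
st()
s=cam("side"); p=env.state()["eef_pos"]
dr=[(np.array([p+[0,0,30],p+[0,0,40]]),(0,0,255))]
crop(s,225,180,275,240,10,"s9.png",dr)
```

```text
t 6.28 pos [519.2 234.1  26.6] yawY -4.7 F [-0.2  0.4  0.7] open mm 47.7 j [0.31 0.61 1.84 0.   0.7  0.39]
```

View pics/s9.png

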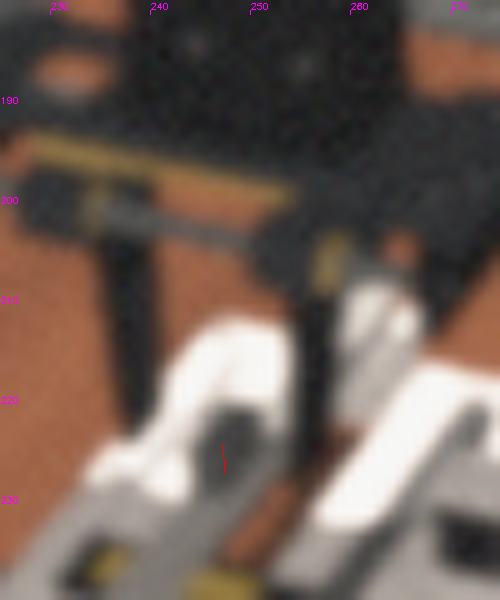

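Call:
{"name": "apply_moves", "arguments": {
  "offset": [
    [0,0,0],
    [0,0,0],
    [0,0,0],
    [0,0,0],
    [0,0,0],
    [0,0,0],
    [0,0,0]
  ],
  "yaw": [0,0,0,0,0,0,0],
  "jaw": [1,1,1,1,1,1,1]
}}

```text
t: 7.2
eef_pos: [519.4, 234.2, 27.0]
tcp_rot: [1.961, 1.568, 0.308]
ft_force: [-0.2, -0.5, 1.5]
opening: 0.147
```

Run:
```python
from fit import *
st()
s=cam("side"); crop(s,225,180,275,240,10,"s10.png")
```

```text
t 7.2 pos [519.4 234.2  27. ] yawY -4.7 F [-0.2 -0.5  1.5] open mm 13.9 j [0.31 0.61 1.84 0.   0.7  0.39]
```

View pics/s10.png

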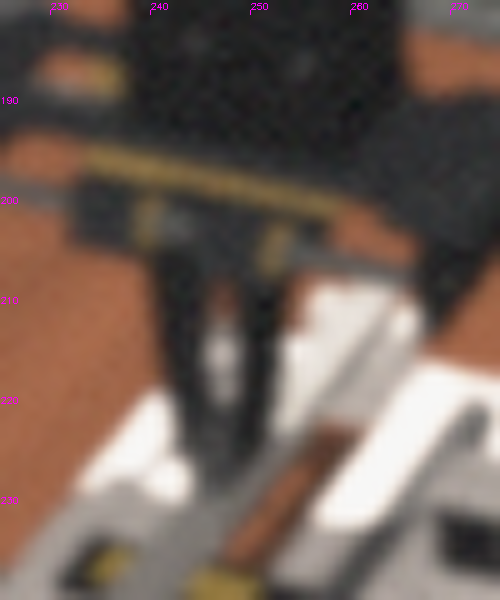

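Call:
{"name": "apply_moves", "arguments": {
  "offset": [
    [0,0,0.3],
    [0,0,0.7],
    [0,0,1.1],
    [0,0,1.3],
    [0.5,-1,1.3],
    [1,-2.4,1.3],
    [1.7,-3.8,1.3],
    [2.3,-5.2,1.3],
    [2.9,-6.6,1.3],
    [3.5,-8,1.3],
    [4,-9,1.3],
    [4,-9.4,1.3],
    [4,-9.4,1.3]
  ],
  "yaw": [0,0,0,0,0,0,0,0,0,0,0,0,0],
  "jaw": [1,1,1,1,1,1,1,1,1,1,1,1,1]
}}

```text
t: 8.88
eef_pos: [618.8, -0.9, 59.4]
tcp_rot: [2.141, 1.569, 0.488]
ft_force: [0.5, -0.7, -2.6]
opening: 0.145
```

Run:
```python
from fit import *
st(); go(620,0,-16,None)
d=cam("top");s=cam("side"); crop(s,195,100,315,275,4,"s11.png"); crop(d,145,130,385,275,3,"t11.png")
```

```text
t 8.88 pos [618.8  -0.9  59.4] yawY -4.7 F [ 0.5 -0.7 -2.6] open mm 13.8 j [-0.11  0.61  1.69  0.    0.84 -0.03]
off [ 0.05  0.04 -3.02] yaw 0.0 toolx [ 0.002  0.001 -1.   ] toolY deg -4.7 j6 -0.03 t 8.875
```

View pics/s11.png

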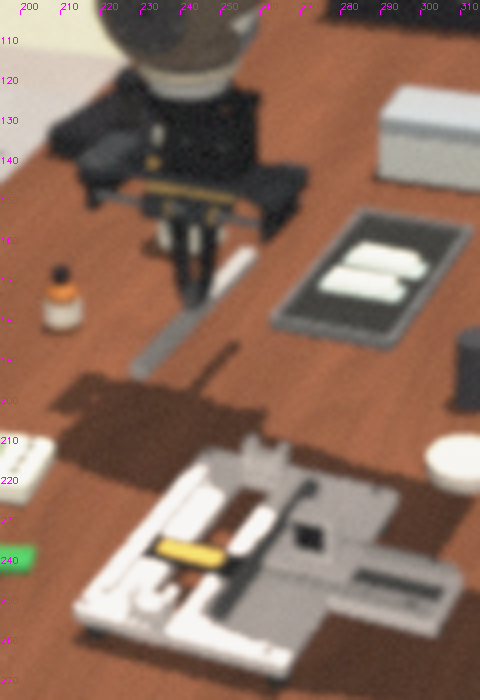

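View pics/t11.png

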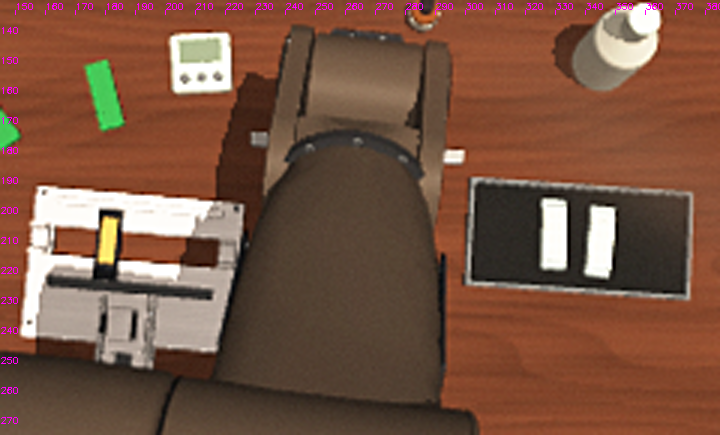

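Call:
{"name": "apply_moves", "arguments": {
  "offset": [
    [0,0,-1],
    [0,0,-2],
    [0,0,-2.6],
    [0,0,-2.9],
    [0,0,-3],
    [0,0,-3],
    [0,0,-3]
  ],
  "yaw": [0,0,0,0,0,0,0],
  "jaw": [1,1,1,1,1,1,1]
}}

```text
t: 9.85
eef_pos: [619.3, -0.1, -14.8]
tcp_rot: [1.936, 1.568, 0.284]
ft_force: [0.2, 0.1, -2.8]
opening: 0.145
```

Call:
{"name": "apply_moves", "arguments": {
  "offset": [
    [0,0,-0.04],
    [0,0,-0.08],
    [0,0,-0.08],
    [0,0,-0.08]
  ],
  "yaw": [0,0,0,0],
  "jaw": [1,1,1,1]
}}

```text
t: 10.35
eef_pos: [619.2, -0.1, -16.8]
tcp_rot: [1.934, 1.568, 0.282]
ft_force: [-0.3, 0.1, -3.3]
opening: 0.144
```

Call:
{"name": "apply_moves", "arguments": {
  "offset": [
    [0,0,-0.04],
    [0,0,-0.08],
    [0,0,-0.12],
    [0,0,-0.12]
  ],
  "yaw": [0,0,0,0],
  "jaw": [1,1,1,1]
}}

```text
t: 10.85
eef_pos: [619.4, -0.1, -17.0]
tcp_rot: [1.791, 1.566, 0.139]
ft_force: [-9.7, -0.1, 27.9]
opening: 0.144
```

Call:
{"name": "apply_moves", "arguments": {
  "offset": [
    [0,0,0.06],
    [0,0,0.06],
    [0,0,0.06],
    [0,0,0.06],
    [0,0,0.06],
    [0,0,1],
    [0,0,2.5],
    [0,0,4]
  ],
  "yaw": [0,0,0,0,0,0,0,0],
  "jaw": [1,0,0,0,0,0,0,0]
}}

```text
t: 11.85
eef_pos: [619.3, -0.1, 83.9]
tcp_rot: [1.837, 1.567, 0.186]
ft_force: [0.2, 0.2, 0.4]
opening: 0.499
```

Run:
```python
from fit import *
st()
H=[519,234.5,-.076]
print(T(H,[-83.5,0,0]))
g=T(H,[-84.3,2,0])[0]; go(g[0],g[1],80,-.076+np.pi/2)
s=cam("side"); crop(s,195,100,315,275,4,"s12.png")
```

```text
t 11.85 pos [ 6.193e+02 -1.000e-01  8.390e+01] yawY -4.6 F [0.2 0.2 0.4] open mm 47.4 j [-0.11  0.58  1.67  0.    0.88 -0.03]
[[435.74103195 240.83989268   0.        ]]
off [-7.37  9.72 -0.15] yaw -14.95 toolx [ 0.004  0.001 -1.   ] toolY deg -4.6 j6 -0.03 t 11.85
```

View pics/s12.png

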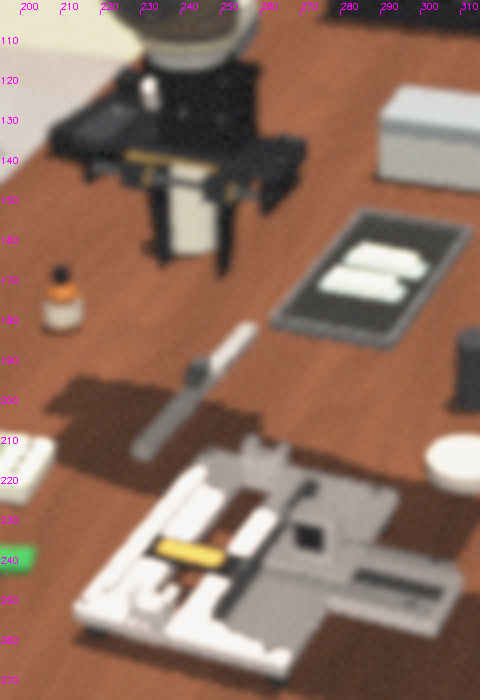

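Call:
{"name": "apply_moves", "arguments": {
  "offset": [
    [-1,1,0],
    [-2,2.2,0],
    [-3,3.4,0],
    [-4,4.6,0],
    [-4.8,5.8,0],
    [-5.5,7,0],
    [-6.1,8,0],
    [-6.7,9,0],
    [-7.35,9.75,0],
    [-7.35,9.75,0],
    [-7.35,9.75,0],
    [-7.35,9.75,0]
  ],
  "yaw": [1.4,2.8,4.2,5.6,7,8.4,9.8,11.2,12.6,14,15.05,15.05],
  "jaw": [-0.3,-0.3,-0.3,-0.3,-0.3,-0.3,-0.3,-0.3,-0.3,-0.3,-0.3,-0.3]
}}

```text
t: 13.4
eef_pos: [437.7, 243.6, 88.8]
tcp_rot: [1.648, 1.56, 1.572]
ft_force: [0.1, -1.1, -0.4]
opening: 0.651
```

Run:
```python
from fit import *
st()
H=[519,235.5,-.076]
g=T(H,[-84,2.5,0])[0]; go(g[0],g[1],13,-.076+np.pi/2)
s=cam("side"); crop(s,225,170,315,270,6,"s13.png"); d=cam("top"); crop(d,145,180,233,275,6,"t13.png")
```

```text
t 13.4 pos [437.7 243.6  88.8] yawY 85.6 F [ 0.1 -1.1 -0.4] open mm 61.8 j [ 0.37  0.43  1.96  0.01  0.74 -1.14]
off [-0.09  0.03 -3.03] yaw 0.0 toolx [-0.    0.01 -1.  ] toolY deg 85.6 j6 -1.14 t 13.4
```

View pics/s13.png

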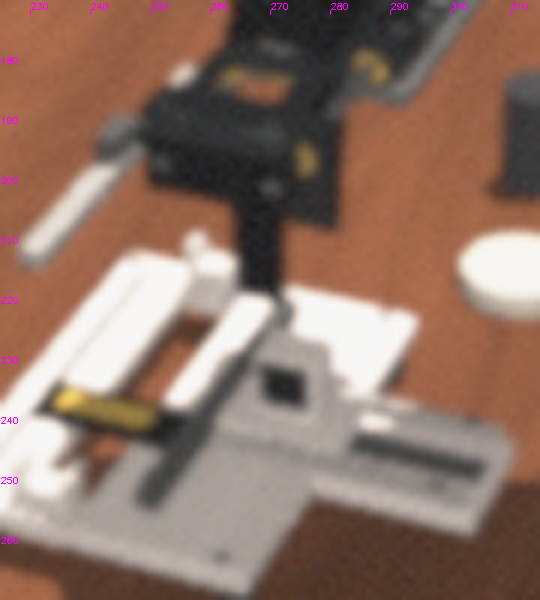

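Call:
{"name": "apply_moves", "arguments": {
  "offset": [
    [-0.09,0.03,-0.8],
    [-0.09,0.03,-1.6],
    [-0.09,0.03,-2.4],
    [-0.09,0.03,-2.8],
    [-0.09,0.03,-3],
    [-0.09,0.03,-3]
  ],
  "yaw": [0,0,0,0,0,0],
  "jaw": [-0.3,-0.3,-0.3,-0.3,-0.3,-0.3]
}}

```text
t: 14.25
eef_pos: [435.5, 244.2, 13.9]
tcp_rot: [1.654, 1.56, 1.575]
ft_force: [0.2, -0.7, -0.7]
opening: 0.651
```

Run:
```python
from fit import *
st()
s=cam("side"); crop(s,225,170,315,270,6,"s14.png")
```

```text
t 14.25 pos [435.5 244.2  13.9] yawY 85.5 F [ 0.2 -0.7 -0.7] open mm 61.9 j [ 0.37  0.56  2.02  0.02  0.56 -1.13]
```

View pics/s14.png

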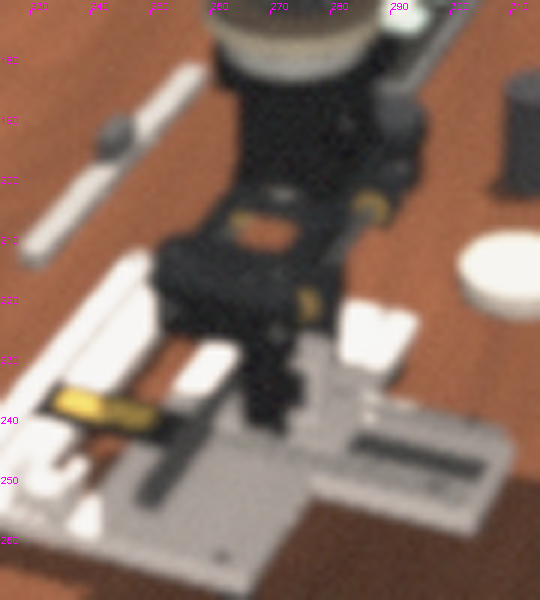

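Call:
{"name": "apply_moves", "arguments": {
  "offset": [
    [-0.1,0,0],
    [-0.1,0,0],
    [-0.1,0,0],
    [-0.1,0,0],
    [-0.1,0,0],
    [-0.1,0,0],
    [-0.1,0,0]
  ],
  "yaw": [0,0,0,0,0,0,0],
  "jaw": [-0.3,1,1,1,1,1,1]
}}

```text
t: 15.18
eef_pos: [432.2, 242.6, 14.2]
tcp_rot: [1.902, 1.562, 1.824]
ft_force: [-1.9, -15.9, 8.3]
opening: 0.277
```

Run:
```python
from fit import *
st()
```

```text
t 15.18 pos [432.2 242.6  14.2] yawY 85.5 F [ -1.9 -15.9   8.3] open mm 26.3 j [ 0.37  0.55  2.03  0.02  0.56 -1.13]
```

Call:
{"name": "apply_moves", "arguments": {
  "offset": [
    [0,0,0],
    [-0.2,0.015,0],
    [-0.4,0.03,0],
    [-0.6,0.045,0],
    [-0.8,0.06,0],
    [-1,0.076,0],
    [-1.2,0.09,0],
    [-1.4,0.107,0],
    [-1.55,0.118,0],
    [-1.65,0.126,0],
    [-1.65,0.126,0],
    [-1.65,0.126,0]
  ],
  "yaw": [0,0,0,0,0,0,0,0,0,0,0,0],
  "jaw": [1,1,1,1,1,1,1,1,1,1,1,1]
}}

```text
t: 16.68
eef_pos: [390.3, 245.6, 14.2]
tcp_rot: [2.019, 1.563, 1.941]
ft_force: [-2.0, -5.0, 4.4]
opening: 0.279
```

Run:
```python
from fit import *
st()
s=cam("side"); crop(s,225,170,315,270,6,"s15.png")
```

```text
t 16.68 pos [390.3 245.6  14.2] yawY 85.5 F [-2.  -5.   4.4] open mm 26.5 j [ 0.41  0.53  2.11  0.02  0.51 -1.1 ]
```

View pics/s15.png

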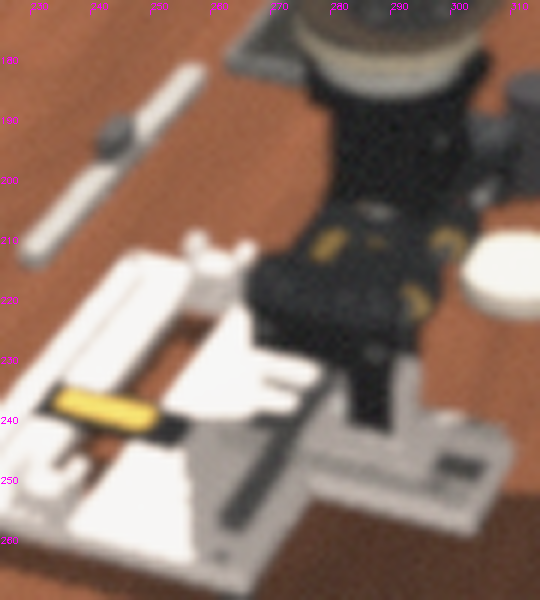

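Call:
{"name": "apply_moves", "arguments": {
  "offset": [
    [-0.05,0.004,0],
    [-0.09,0.007,0],
    [-0.09,0.007,0],
    [-0.09,0.007,0]
  ],
  "yaw": [0,0,0,0],
  "jaw": [1,1,1,1]
}}

```text
t: 17.23
eef_pos: [390.2, 245.7, 14.3]
tcp_rot: [1.562, 1.562, 1.484]
ft_force: [10.6, -10.9, -3.7]
opening: 0.282
```

Call:
{"name": "apply_moves", "arguments": {
  "offset": [
    [0,0,0],
    [0,0,0],
    [0,0,0],
    [0,0,0],
    [0,0,0],
    [0,0,1],
    [0,0,2],
    [0,0,3]
  ],
  "yaw": [0,0,0,0,0,0,0,0],
  "jaw": [1,-0.3,-0.3,-0.3,-0.3,-0.3,-0.3,-0.3]
}}

```text
t: 18.23
eef_pos: [390.1, 245.6, 90.0]
tcp_rot: [1.594, 1.563, 1.516]
ft_force: [0.3, -0.5, -0.6]
opening: 0.646
```

Run:
```python
from fit import *
st(); go(480,70,20)
s=cam("side"); crop(s,205,150,315,270,6,"s16.png")
d=cam("top"); crop(d,145,170,385,275,3,"t16.png")
```

```text
t 18.23 pos [390.1 245.6  90. ] yawY 85.6 F [ 0.3 -0.5 -0.6] open mm 61.3 j [ 0.41  0.39  2.05  0.01  0.7  -1.09]
off [ 3.6  -7.02 -2.8 ] yaw 0.0 toolx [ 0.     0.008 -1.   ] toolY deg 85.6 j6 -1.09 t 18.225
```

View pics/s16.png

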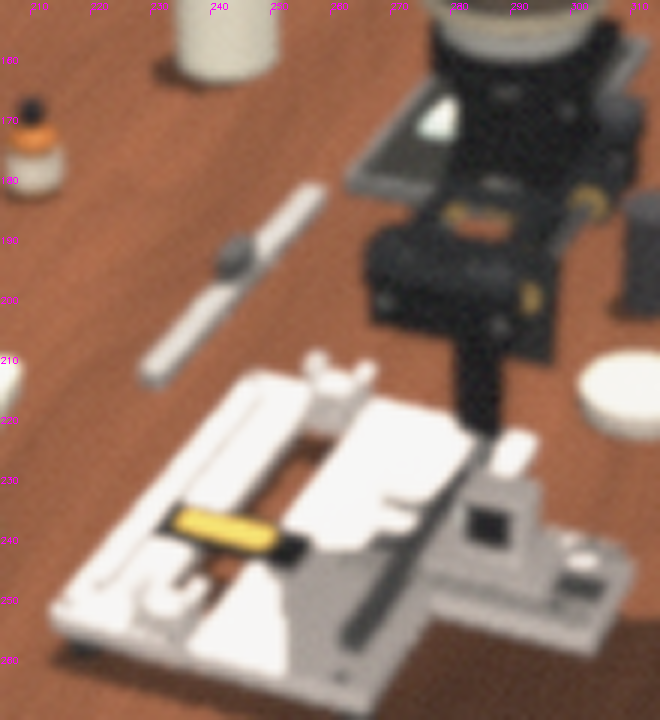

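View pics/t16.png

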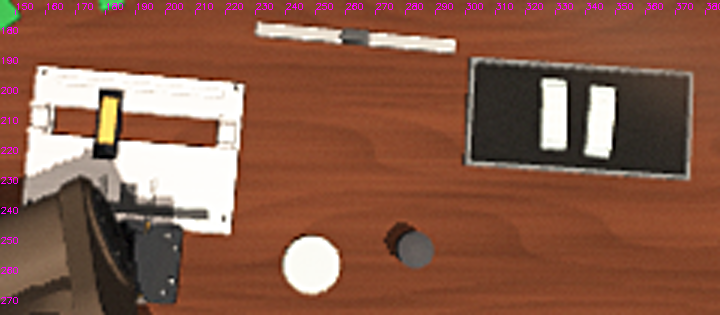

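Call:
{"name": "apply_moves", "arguments": {
  "offset": [
    [0.8,-1.5,0],
    [1.6,-3,0],
    [2.4,-4.5,0],
    [3,-6,-0.5],
    [3.6,-7,-1],
    [3.6,-7,-2],
    [3.6,-7,-3],
    [3.6,-7,-4],
    [3.6,-7,-4.3],
    [3.6,-7,-4.5],
    [3.6,-7,-4.6],
    [3.6,-7,-4.6]
  ],
  "yaw": [0,0,0,0,0,0,0,0,0,0,0,0],
  "jaw": [1,1,1,1,1,1,1,1,1,1,1,1]
}}

```text
t: 19.82
eef_pos: [481.3, 71.1, -23.5]
tcp_rot: [1.195, 1.56, 1.118]
ft_force: [0.4, 0.1, 0.4]
opening: 0.004
```

Run:
```python
from fit import *
st(); s=cam("side"); crop(s,225,160,315,250,6,"s17.png")
d=cam("top"); f=d["frame"].astype(int)
yel=(f[:,:,0]>140)&(f[:,:,2]<120)&(f[:,:,1]>100)
print("yellow",blob(d,yel,150,190,230,240,36))
dk=(f.max(2)<70)|yel
print("ref",blob(d,dk,170,195,192,226,36,40))
lid=f.min(2)>165
print("lids",blob(d,lid,302,192,374,225,16,100))
crop(d,150,185,230,275,7,"t17.png")
```

```text
t 19.82 pos [481.3  71.1 -23.5] yawY 85.6 F [0.4 0.1 0.4] open mm 0.4 j [ 0.    0.62  2.07  0.02  0.45 -1.51]
yellow [(array([525.9, 263.1]), np.float64(176.3), array([48.2, 17.6]), 80)]
ref [(array([520.7, 262.7]), np.float64(176.6), array([73. , 25.1]), 158)]
lids [(array([ 537.4, -218.5]), np.float64(179.9), array([76.1, 25.9]), 185), (array([ 529.4, -268.5]), np.float64(173.2), array([75. , 26.8]), 189)]
```

View pics/s17.png

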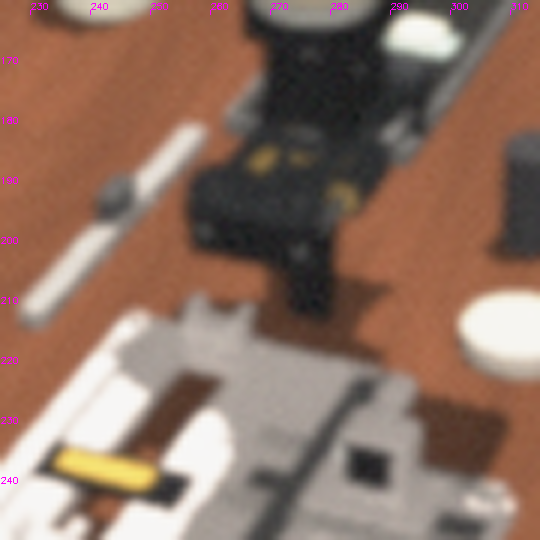

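View pics/t17.png

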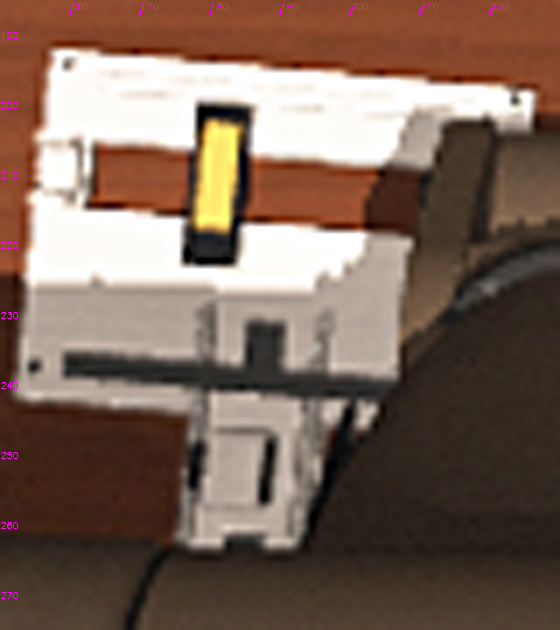

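Call:
{"name": "apply_moves", "arguments": {
  "offset": [
    [0,0,-0.1],
    [0,0,-0.2],
    [0,0,-0.3],
    [0,0,-0.3],
    [0,0,-0.3]
  ],
  "yaw": [0,0,0,0,0],
  "jaw": [1,1,1,1,1]
}}

```text
t: 20.55
eef_pos: [481.4, 71.2, -30.9]
tcp_rot: [1.189, 1.56, 1.112]
ft_force: [-1.2, 0.2, -0.1]
opening: 0.005
```

Call:
{"name": "apply_moves", "arguments": {
  "offset": [
    [0,0,-0.06],
    [0,0,-0.12],
    [0,0,-0.16],
    [0,0,-0.16]
  ],
  "yaw": [0,0,0,0],
  "jaw": [1,1,1,1]
}}

```text
t: 21.05
eef_pos: [481.3, 71.1, -35.0]
tcp_rot: [1.201, 1.56, 1.123]
ft_force: [0.4, -0.0, -0.7]
opening: 0.006
```

Call:
{"name": "apply_moves", "arguments": {
  "offset": [
    [0,0,-0.04],
    [0,0,-0.08],
    [0,0,-0.12],
    [0,0,-0.12]
  ],
  "yaw": [0,0,0,0],
  "jaw": [1,1,1,1]
}}

```text
t: 21.55
eef_pos: [481.3, 71.2, -37.7]
tcp_rot: [1.183, 1.56, 1.105]
ft_force: [-1.6, -0.0, 5.6]
opening: -0.002
```

Call:
{"name": "apply_moves", "arguments": {
  "offset": [
    [0,0,1],
    [0,0,2.2],
    [0,0,3.2],
    [0.3,1.5,3.2],
    [0.6,3,3.2],
    [0.9,4.5,3.2],
    [1.2,6,3.2],
    [1.57,7.65,3.2],
    [1.57,7.65,3.2],
    [1.57,7.65,2.4],
    [1.57,7.65,1.7],
    [1.57,7.65,1.4],
    [1.57,7.65,1.4]
  ],
  "yaw": [0,0,0,0,0,0,0,0,0,0,0,0,0],
  "jaw": [1,1,0,0,0,0,0,0,0,0,0,0,0]
}}

```text
t: 23.18
eef_pos: [520.4, 262.0, -3.2]
tcp_rot: [1.255, 1.561, 1.177]
ft_force: [-0.0, 0.0, 0.2]
opening: 0.501
```

Run:
```python
from fit import *
st(); go(520.5,262.5,-6)
s=cam("side"); crop(s,205,170,305,270,6,"s18.png")
```

```text
t 23.18 pos [520.4 262.   -3.2] yawY 85.5 F [-0.   0.   0.2] open mm 47.6 j [ 0.35  0.66  1.83  0.01  0.65 -1.15]
off [ 0.    0.02 -0.11] yaw 0.0 toolx [ 0.004  0.009 -1.   ] toolY deg 85.5 j6 -1.15 t 23.175
```

View pics/s18.png

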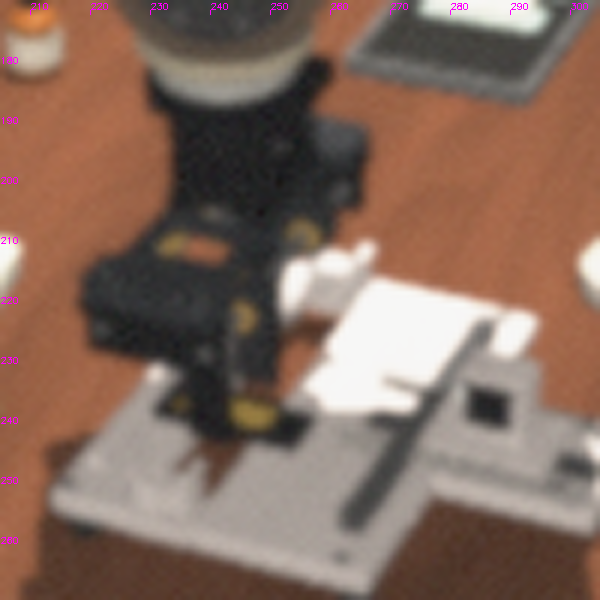

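Call:
{"name": "apply_moves", "arguments": {
  "offset": [
    [-0.12,0.02,-0.05],
    [-0.12,0.02,-0.11],
    [-0.12,0.02,-0.11],
    [-0.12,0.02,-0.11],
    [-0.12,0.02,-0.11],
    [-0.12,0.02,-0.11],
    [-0.12,0.02,-0.11]
  ],
  "yaw": [0,0,0,0,0,0,0],
  "jaw": [0,0,1,1,1,1,1]
}}

```text
t: 24.1
eef_pos: [517.8, 262.7, -5.3]
tcp_rot: [1.182, 1.56, 1.105]
ft_force: [0.5, 0.3, 0.5]
opening: 0.267
```

Call:
{"name": "apply_moves", "arguments": {
  "offset": [
    [0,0,0.5],
    [0,0,1.2],
    [0,0,1.8],
    [0,-1.4,1.8],
    [0.1,-2.9,1.8],
    [0.2,-4.4,1.8],
    [0.25,-5.9,1.8],
    [0.3,-7.4,1.8],
    [0.35,-8.9,1.8],
    [0.4,-10.4,1.8],
    [0.5,-11.9,1.8],
    [0.55,-13.4,1.8],
    [0.6,-14.9,1.6],
    [0.69,-16.2,1.4],
    [0.69,-17.2,1],
    [0.69,-17.2,1],
    [0.69,-17.2,1]
  ],
  "yaw": [0,0,0,0,0,0,0,0,0,0,0,0,0,0,0,0,0],
  "jaw": [1,1,1,1,1,1,1,1,1,1,1,1,1,1,1,1,1]
}}

```text
t: 26.22
eef_pos: [535.0, -166.8, 20.4]
tcp_rot: [1.155, 1.56, 1.078]
ft_force: [-0.5, 0.4, -1.0]
opening: 0.266
```

Run:
```python
from fit import *
st(); go(535,-167,-30.5)
s=cam("side"); crop(s,225,100,325,200,6,"s19.png")
d=cam("top"); crop(d,145,170,385,275,3,"t19.png")
```

```text
t 26.23 pos [ 535.  -166.8   20.4] yawY 85.6 F [-0.5  0.4 -1. ] open mm 25.3 j [-0.43  0.61  1.87  0.02  0.67 -1.93]
off [-0.   -0.01 -2.03] yaw 0.0 toolx [ 0.005  0.01  -1.   ] toolY deg 85.6 j6 -1.93 t 26.225
```

View pics/s19.png

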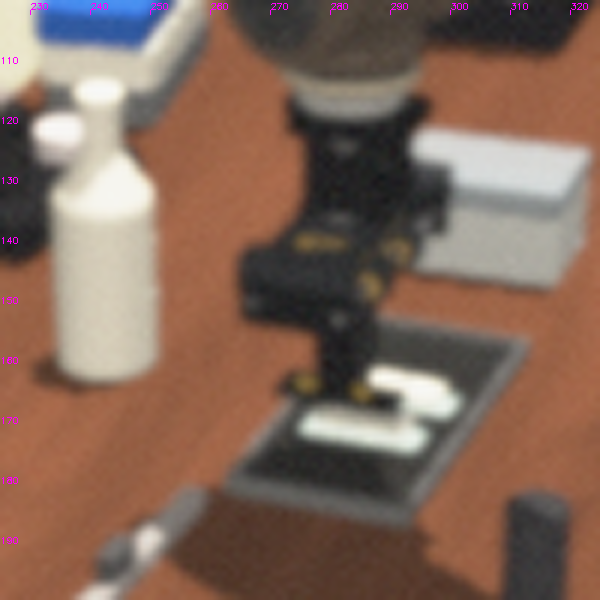

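View pics/t19.png

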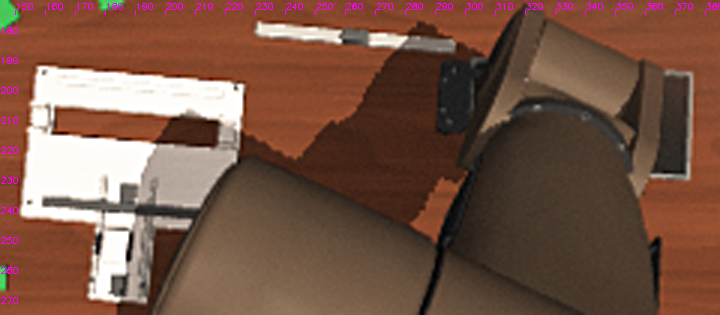

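Call:
{"name": "apply_moves", "arguments": {
  "offset": [
    [0,0,-0.7],
    [0,0,-1.3],
    [0,0,-1.8],
    [0,0,-2],
    [0,0,-2.04],
    [0,0,-2.04]
  ],
  "yaw": [0,0,0,0,0,0],
  "jaw": [1,1,1,1,1,1]
}}

```text
t: 27.08
eef_pos: [535.3, -166.5, -30.5]
tcp_rot: [1.101, 1.56, 1.025]
ft_force: [-0.0, -0.3, 0.2]
opening: 0.267
```

Run:
```python
from fit import *
st()
s=cam("side"); crop(s,245,130,325,200,8,"s20.png")
```

```text
t 27.07 pos [ 535.3 -166.5  -30.5] yawY 85.6 F [-0.  -0.3  0.2] open mm 25.4 j [-0.43  0.69  1.89  0.02  0.56 -1.94]
```

View pics/s20.png

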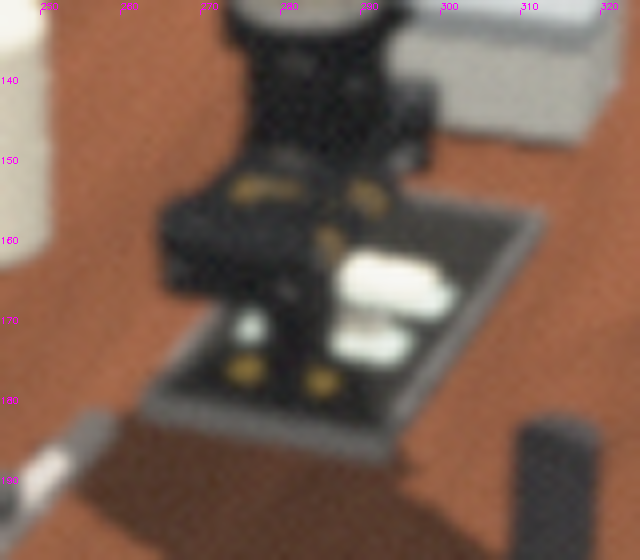

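Call:
{"name": "apply_moves", "arguments": {
  "offset": [
    [0,0,-0.02],
    [0,0,-0.02],
    [0,0,-0.02],
    [0,0,0.4],
    [0,0,1.4],
    [0,1,2.5],
    [0,3,3],
    [0,5,3],
    [0,6,3]
  ],
  "yaw": [0,0,0,0,0,0,0,0,0],
  "jaw": [0.24,0.24,0.24,0.24,0.24,0.24,0.24,0.24,0.24]
}}

```text
t: 28.25
eef_pos: [535.3, -14.5, 45.7]
tcp_rot: [1.017, 1.559, 0.942]
ft_force: [-0.3, -0.4, 1.0]
opening: 0.379
```

```bash
cat > look.py <<'E'
from fit import *
import sys
n=sys.argv[1]
st()
s=cam("side"); crop(s,255,145,325,190,9,f"s{n}.png")
d=cam("top"); f=d["frame"].astype(int); crop(d,290,180,385,240,8,f"t{n}.png")
print("lids",blob(d,f.min(2)>165,302,192,374,225,16,60))
print("white15 thin",blob(d,f.min(2)>130,302,192,374,225,16,60))
E
python3 look.py 21
```

```text
t 28.25 pos [535.3 -14.5  45.7] yawY 85.7 F [-0.3 -0.4  1. ] open mm 36.0 j [-0.16  0.54  1.91  0.02  0.68 -1.66]
lids [(array([ 537.2, -218.4]), np.float64(179.9), array([76.5, 25.9]), 186), (array([ 529.4, -268.5]), np.float64(173.2), array([75. , 26.8]), 189)]
white15 thin [(array([ 536.3, -217.9]), np.float64(178.6), array([77.8, 26.9]), 194), (array([ 528.6, -268.6]), np.float64(173.6), array([76.4, 27. ]), 194)]
```

View pics/s21.png

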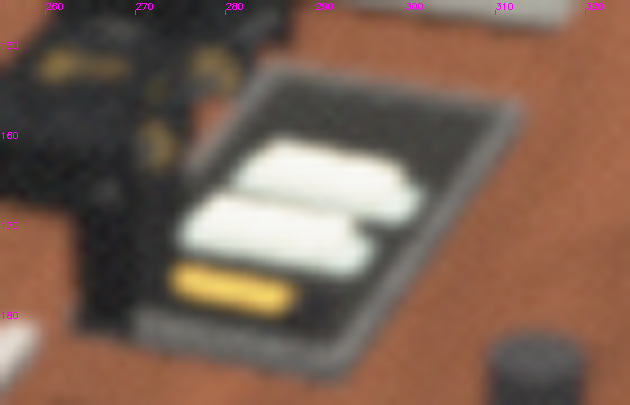

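View pics/t21.png

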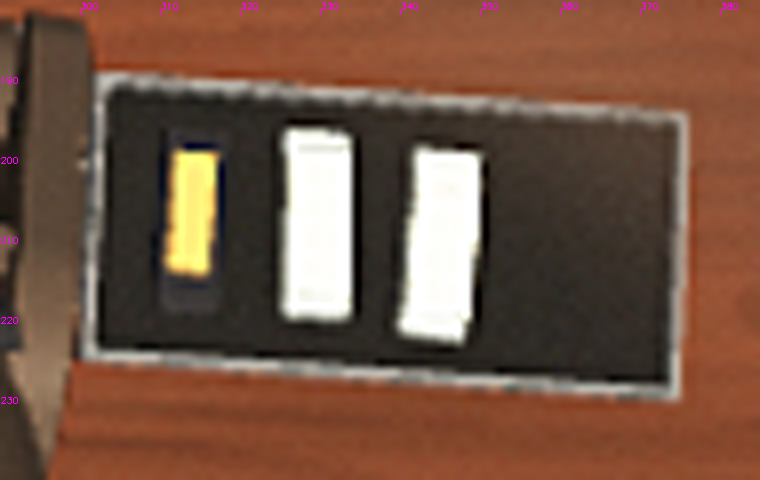

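Run:
```python
from fit import *
d=cam("top"); f=d["frame"].astype(int)
yel=(f[:,:,0]>140)&(f[:,:,2]<120)&(f[:,:,1]>100)
print("yellow",blob(d,yel,300,190,330,230,10))
go(529,-269.2,30,np.radians(83.4))
```

```text
yellow [(array([ 536.2, -161.4]), np.float64(-173.6), array([57.3, 12.6]), 20)]
off [ -0.26 -10.14  -0.61] yaw -0.39 toolx [ 0.007  0.009 -1.   ] toolY deg 85.7 j6 -1.67 t 28.4
```

Run:
```python
from fit import *
d=cam("top")
print(back(d,cr([[192,211],[190,222]],8,290,180),10))
```

```text
[[ 542.33132789 -167.42547298   10.        ]
 [ 537.79873068 -166.57181837   10.        ]]
```

Call:
{"name": "apply_moves", "arguments": {
  "offset": [
    [0,-1.4,0],
    [-0.1,-2.9,0],
    [-0.1,-4.4,0],
    [-0.2,-5.9,0],
    [-0.2,-7.4,0],
    [-0.3,-8.9,0],
    [-0.34,-10.14,0],
    [-0.34,-10.14,-0.5],
    [-0.34,-10.14,-1],
    [-0.34,-10.14,-1]
  ],
  "yaw": [0,0,0,-0.1,-0.2,-0.3,-0.4,-0.4,-0.4,-0.4],
  "jaw": [0.24,0.24,0.24,0.24,0.24,0.24,0.24,0.24,0.24,0.24]
}}

```text
t: 29.7
eef_pos: [526.3, -269.1, 18.8]
tcp_rot: [1.261, 1.559, 1.144]
ft_force: [-0.1, -0.1, 0.0]
opening: 0.379
```

Run:
```python
from fit import *
st();go(527,-269,-30,np.radians(83.4))
s=cam("side"); crop(s,245,130,325,200,8,"s22.png")
```

```text
t 29.7 pos [ 526.3 -269.1   18.8] yawY 83.3 F [-0.1 -0.1  0. ] open mm 36.0 j [-0.59  0.64  1.79  0.02  0.72 -2.06]
off [ 0.03  0.   -1.95] yaw 0.02 toolx [ 0.005  0.01  -1.   ] toolY deg 83.3 j6 -2.06 t 29.7
```

View pics/s22.png

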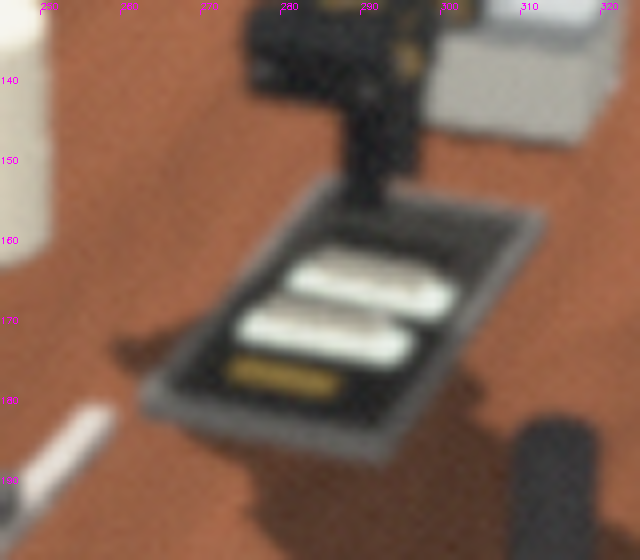

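Call:
{"name": "apply_moves", "arguments": {
  "offset": [
    [0.03,0,-0.8],
    [0.03,0,-1.5],
    [0.03,0,-1.9],
    [0.03,0,-1.96],
    [0.03,0,-1.96],
    [0.03,0,-1.96],
    [0.03,0,-1.96],
    [0.03,0,-1.96],
    [0.03,0,-1.96]
  ],
  "yaw": [0,0,0,0,0,0,0,0,0],
  "jaw": [0.24,0.24,0.24,0.24,0.24,1,1,1,1]
}}

```text
t: 30.88
eef_pos: [527.7, -269.4, -29.0]
tcp_rot: [1.1, 1.559, 0.984]
ft_force: [-0.6, 0.8, 5.5]
opening: 0.247
```

Call:
{"name": "apply_moves", "arguments": {
  "offset": [
    [0,0,0.4],
    [0,0,1.2],
    [0,0,2],
    [0,0.6,2.5],
    [0,2.1,2.7],
    [0,3.6,2.7],
    [0,5.1,2.7],
    [0,6.6,2.7],
    [-0.1,8.1,2.7],
    [-0.1,9.6,2.7],
    [-0.2,11.1,2.7],
    [-0.2,12.6,2.7],
    [-0.3,14.1,2.7],
    [-0.3,15.6,2.7],
    [-0.4,17.1,2.7],
    [-0.5,18.6,2.7],
    [-0.53,20.18,2.7],
    [-0.53,20.18,2.4],
    [-0.53,20.18,2.4]
  ],
  "yaw": [0,0,0,0,0,0.1,0.2,0.3,0.38,0.38,0.38,0.38,0.38,0.38,0.38,0.38,0.38,0.38,0.38],
  "jaw": [1,1,1,1,1,1,1,1,1,1,1,1,1,1,1,1,1,1,1]
}}

```text
t: 33.25
eef_pos: [513.4, 234.9, 30.3]
tcp_rot: [1.209, 1.561, 1.133]
ft_force: [0.2, -0.2, -0.6]
opening: 0.246
```

Run:
```python
from fit import *
st();go(514.5,235,-2,np.radians(85.6))
s=cam("side"); crop(s,205,150,315,270,6,"s23.png")
```

```text
t 33.25 pos [513.4 234.9  30.3] yawY 85.6 F [ 0.2 -0.2 -0.6] open mm 23.4 j [ 0.31  0.59  1.85  0.01  0.69 -1.2 ]
off [ 0.04  0.   -1.29] yaw -0.0 toolx [ 0.004  0.009 -1.   ] toolY deg 85.6 j6 -1.2 t 33.25
```

View pics/s23.png

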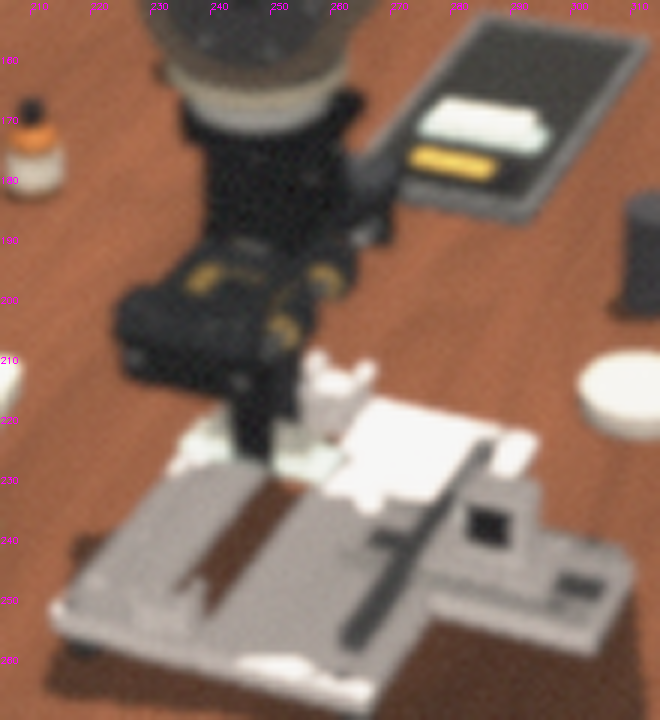

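Call:
{"name": "apply_moves", "arguments": {
  "offset": [
    [0.04,0,-0.5],
    [0.04,0,-0.9],
    [0.04,0,-1.2],
    [0.04,0,-1.29],
    [0.04,0,-1.29]
  ],
  "yaw": [0,0,0,0,0],
  "jaw": [1,1,1,1,1]
}}

```text
t: 33.92
eef_pos: [514.8, 234.5, -1.7]
tcp_rot: [1.193, 1.561, 1.116]
ft_force: [0.2, -0.6, -0.2]
opening: 0.248
```

Run:
```python
from fit import *
st()
s=cam("side"); crop(s,205,190,305,270,8,"s24.png")
```

```text
t 33.92 pos [514.8 234.5  -1.7] yawY 85.6 F [ 0.2 -0.6 -0.2] open mm 23.6 j [ 0.31  0.64  1.87  0.01  0.62 -1.2 ]
```

View pics/s24.png

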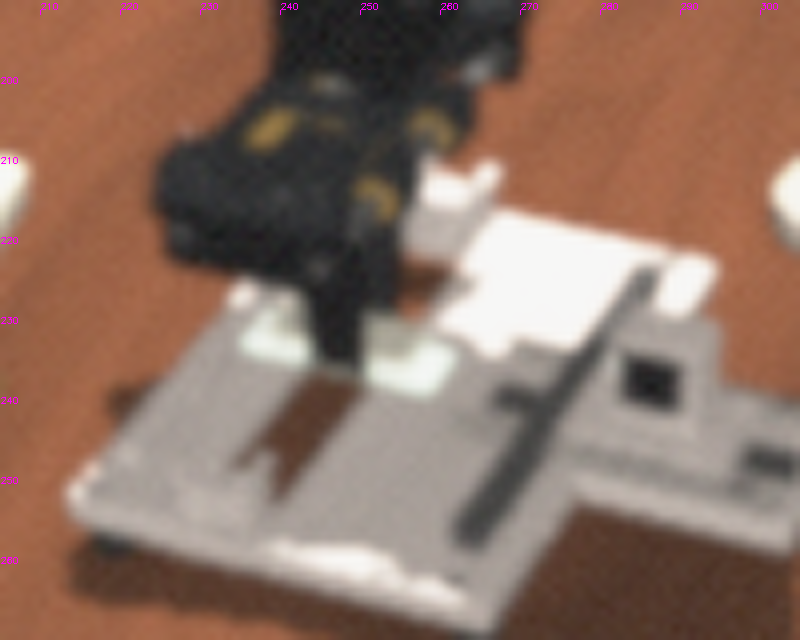

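Call:
{"name": "apply_moves", "arguments": {
  "offset": [
    [0,0,-0.04],
    [0,0,-0.07],
    [0,0,-0.07]
  ],
  "yaw": [0,0,0],
  "jaw": [1,1,1]
}}

```text
t: 34.35
eef_pos: [515.0, 234.6, -3.1]
tcp_rot: [1.145, 1.56, 1.068]
ft_force: [-0.3, 0.3, 2.1]
opening: 0.246
```

Call:
{"name": "apply_moves", "arguments": {
  "offset": [
    [0,0,0.03],
    [0,0,0.03],
    [0,0,0.03],
    [0,0,0.03],
    [0,0,0.6],
    [0,0,1.6],
    [0,-1,2.4],
    [0,-2.5,2.6],
    [0,-4,2.6],
    [0,-5.5,2.6],
    [0,-7,2.6],
    [0,-8.5,2.6],
    [0,-8.5,2.6]
  ],
  "yaw": [0,0,0,0,0,0,0,0,0,0,0,0,0],
  "jaw": [1,0.24,0.24,0.24,0.24,0.2,0.2,0.2,0.2,0.2,0.2,0.2,0.2]
}}

```text
t: 35.98
eef_pos: [515.3, 20.3, 62.8]
tcp_rot: [1.06, 1.56, 0.979]
ft_force: [-1.0, 0.4, -0.3]
opening: 0.402
```

```bash
python3 look.py 25
python3 - <<'E'
from fit import *
d=cam("top"); crop(d,145,170,265,275,6,"t26.png")
s=cam("side"); crop(s,205,190,305,270,8,"s26.png")
go(536.5-1.5,-218.6,20,np.radians(89))
E
```

```text
t 35.98 pos [515.3  20.3  62.8] yawY 85.4 F [-1.   0.4 -0.3] open mm 38.2 j [-0.09  0.49  1.95  0.02  0.7  -1.6 ]
lids [(array([ 537.2, -218.4]), np.float64(179.9), array([76.5, 25.9]), 186)]
white15 thin [(array([ 536.1, -217.8]), np.float64(178.2), array([77.8, 27.1]), 196)]
off [ 0.8  -9.66 -1.69] yaw 0.56 toolx [ 0.006  0.009 -1.   ] toolY deg 85.6 j6 -1.6 t 36.175
```

View pics/s25.png

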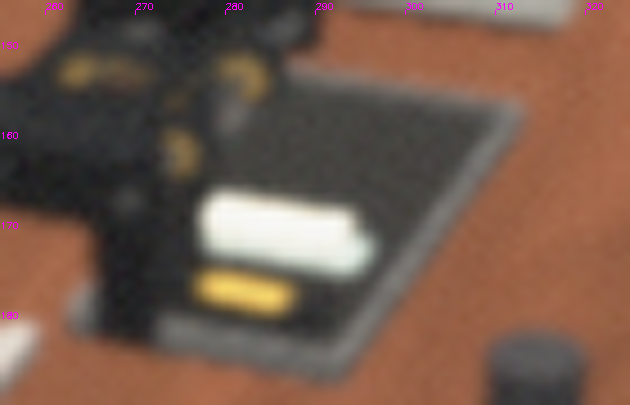

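View pics/t26.png

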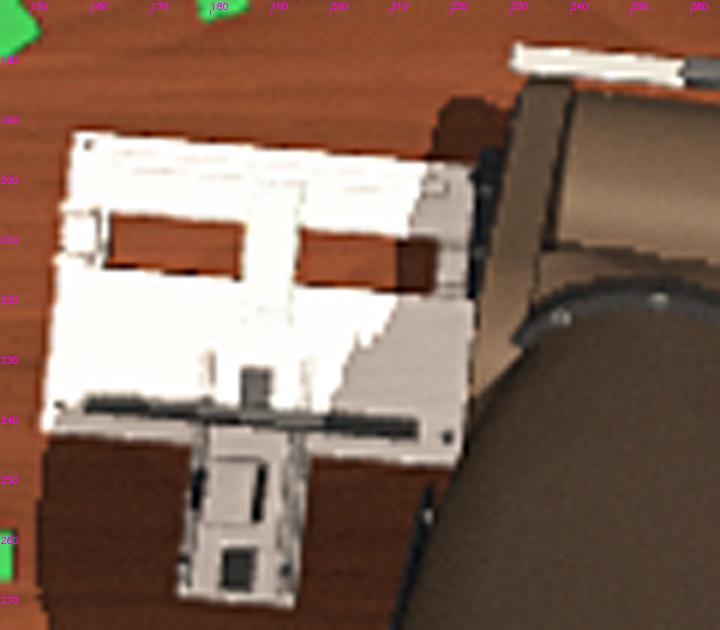

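View pics/s26.png

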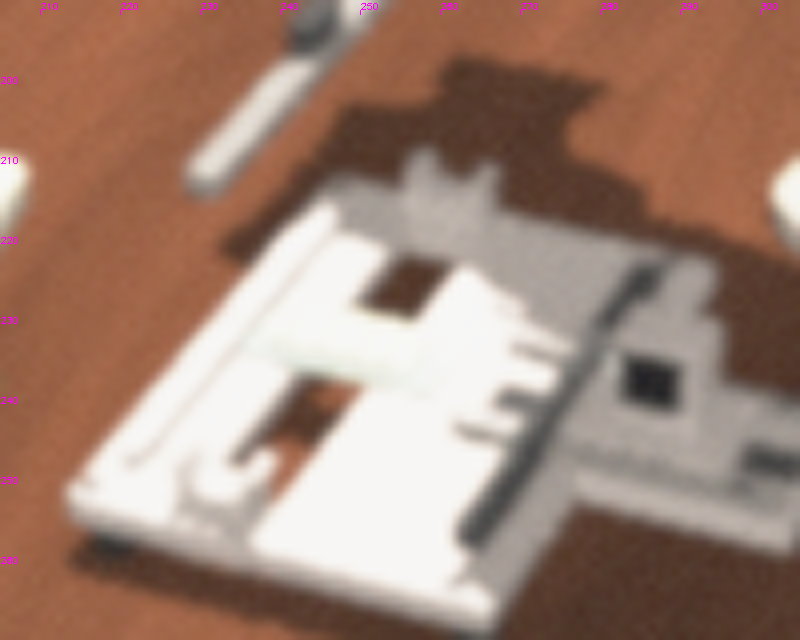

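Call:
{"name": "apply_moves", "arguments": {
  "offset": [
    [0.1,-1.4,0],
    [0.2,-2.8,0],
    [0.3,-4.2,0],
    [0.4,-5.6,0],
    [0.5,-7,-0.4],
    [0.6,-8.4,-0.8],
    [0.8,-9.67,-1.2],
    [0.8,-9.67,-1.7],
    [0.8,-9.67,-2.4],
    [0.8,-9.67,-3],
    [0.8,-9.67,-3.5],
    [0.8,-9.67,-3.65],
    [0.8,-9.67,-3.68],
    [0.8,-9.67,-3.68],
    [0.8,-9.67,-3.68]
  ],
  "yaw": [0,0.1,0.2,0.3,0.4,0.56,0.56,0.56,0.56,0.56,0.56,0.56,0.56,0.56,0.56],
  "jaw": [0.2,0.2,0.2,0.2,0.2,0.2,0.2,0.2,0.2,0.2,0.2,0.2,0.2,0.2,0.2]
}}

```text
t: 38.05
eef_pos: [535.2, -219.0, -29.3]
tcp_rot: [1.052, 1.56, 1.034]
ft_force: [0.3, -0.0, 0.7]
opening: 0.403
```

Run:
```python
from fit import *
st();
s=cam("side"); crop(s,245,130,325,200,8,"s27.png")
```

```text
t 38.05 pos [ 535.2 -219.   -29.3] yawY 89.0 F [ 0.3 -0.   0.7] open mm 38.3 j [-0.51  0.7   1.84  0.02  0.6  -2.08]
```

View pics/s27.png

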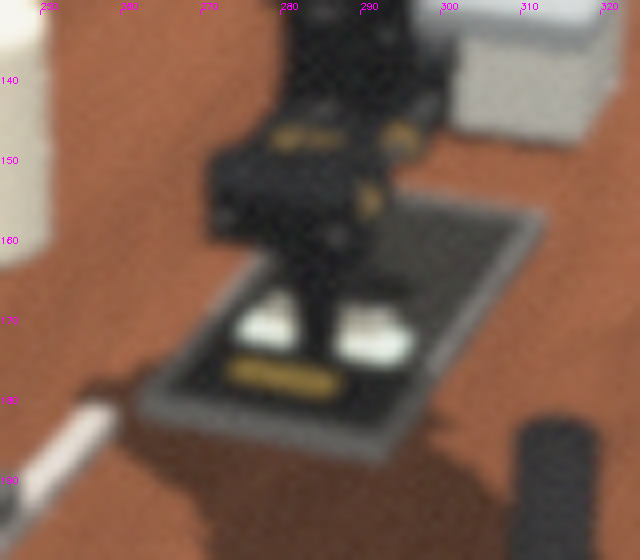

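Call:
{"name": "apply_moves", "arguments": {
  "offset": [
    [0,0,0.04],
    [0,0,0.04],
    [0,0,0.04],
    [0,0,0.04],
    [0,0,0.04]
  ],
  "yaw": [0,0,0,0,0],
  "jaw": [0.2,1,1,1,1]
}}

```text
t: 38.72
eef_pos: [535.2, -219.0, -28.2]
tcp_rot: [1.054, 1.56, 1.036]
ft_force: [-0.5, -0.2, 2.0]
opening: 0.248
```

Call:
{"name": "apply_moves", "arguments": {
  "offset": [
    [0,0,0.4],
    [0,0,1.2],
    [0,0,2],
    [0,0.6,2.5],
    [-0.1,2.1,2.7],
    [-0.2,3.6,2.7],
    [-0.3,5.1,2.7],
    [-0.4,6.6,2.7],
    [-0.5,8.1,2.7],
    [-0.6,9.6,2.7],
    [-0.7,11.1,2.7],
    [-0.8,12.6,2.7],
    [-0.9,14.1,2.7],
    [-0.98,15.2,2.7],
    [-0.98,16.09,2.7],
    [-0.98,16.09,2.7],
    [-0.98,16.09,2]
  ],
  "yaw": [0,0,0,0,-0.1,-0.2,-0.3,-0.4,-0.5,-0.57,-0.57,-0.57,-0.57,-0.57,-0.57,-0.57,-0.57],
  "jaw": [1,1,1,1,1,1,1,1,1,1,1,1,1,1,1,1,1]
}}

```text
t: 40.85
eef_pos: [510.9, 183.5, 22.5]
tcp_rot: [0.945, 1.558, 0.868]
ft_force: [-0.4, 0.5, -0.6]
opening: 0.25
```

Run:
```python
from fit import *
st();go(510.6,183.2,-1.2,np.radians(85.6))
s=cam("side"); crop(s,205,150,315,270,6,"s28.png")
```

```text
t 40.85 pos [510.9 183.5  22.5] yawY 85.6 F [-0.4  0.5 -0.6] open mm 23.7 j [ 0.22  0.58  1.91  0.01  0.64 -1.29]
off [-0.01 -0.01 -0.95] yaw -0.0 toolx [ 0.008  0.009 -1.   ] toolY deg 85.6 j6 -1.29 t 40.85
```

View pics/s28.png

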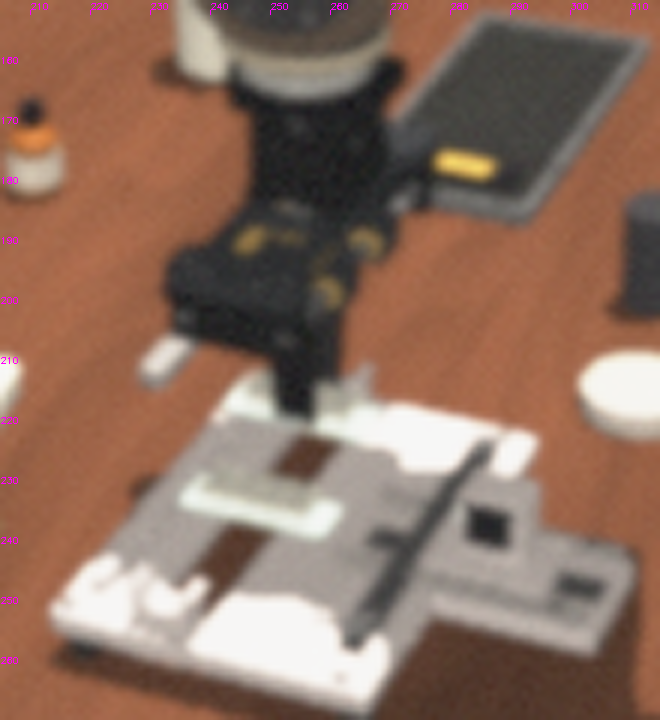

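Call:
{"name": "apply_moves", "arguments": {
  "offset": [
    [-0.01,-0.01,-0.4],
    [-0.01,-0.01,-0.8],
    [-0.01,-0.01,-0.95],
    [-0.01,-0.01,-0.99],
    [-0.01,-0.01,-1.01],
    [-0.01,-0.01,-1.01]
  ],
  "yaw": [0,0,0,0,0,0],
  "jaw": [1,1,1,1,1,1]
}}

```text
t: 41.65
eef_pos: [509.4, 182.3, -3.0]
tcp_rot: [1.078, 1.561, 1.001]
ft_force: [-8.7, -4.7, 32.9]
opening: 0.252
```

Run:
```python
from fit import *
st()
s=cam("side"); crop(s,205,190,305,270,8,"s29.png")
```

```text
t 41.65 pos [509.4 182.3  -3. ] yawY 85.6 F [-8.7 -4.7 32.9] open mm 23.9 j [ 0.22  0.62  1.93  0.01  0.58 -1.29]
```

View pics/s29.png

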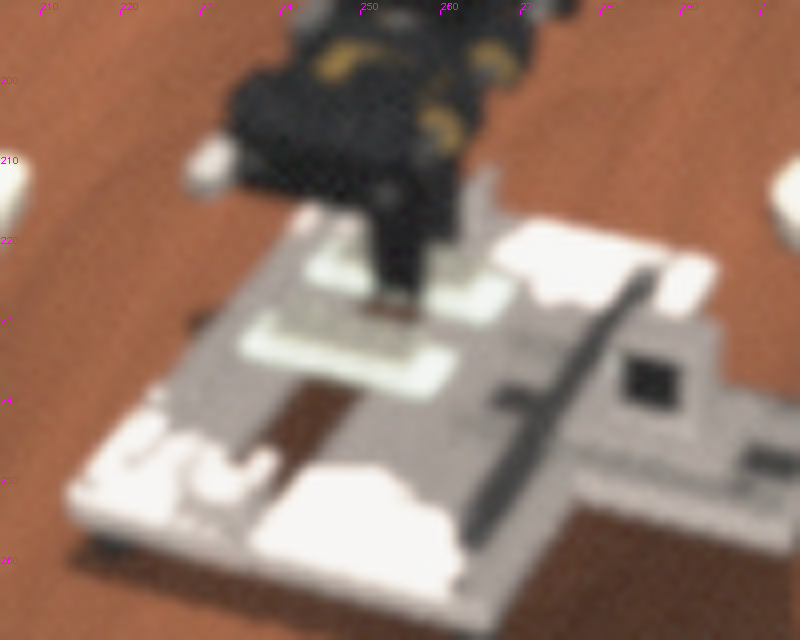

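Call:
{"name": "apply_moves", "arguments": {
  "offset": [
    [0,0,0.03],
    [0,0,0.06],
    [0,0,0.06],
    [0,0,0.06],
    [0,0,0.06],
    [0,0,0.06],
    [0,0,0.6],
    [0,0,1.6],
    [0,0,2.6],
    [0,0,3.4],
    [-1,0,3.4],
    [-2,0,3.4],
    [-3,0,3.4]
  ],
  "yaw": [0,0,0,0,0,0,0,0,0,0,0,0,0],
  "jaw": [1,1,0.24,0.24,0.24,0.24,0.24,0.1,-0.1,-0.3,-0.3,-0.3,-0.3]
}}

```text
t: 43.32
eef_pos: [433.7, 182.3, 83.0]
tcp_rot: [1.012, 1.56, 0.934]
ft_force: [-0.4, 0.3, -0.2]
opening: 0.644
```

Run:
```python
from fit import *
st(); H=[519,235,-.077]; g=T(H,[-83-43,1,0])[0]; print(g); go(389.8,244.5,14,np.radians(85.6))
s=cam("side"); crop(s,205,190,305,270,8,"s30.png")
d=cam("top"); crop(d,145,170,265,275,6,"t30.png")
```

```text
t 43.33 pos [433.7 182.3  83. ] yawY 85.6 F [-0.4  0.3 -0.2] open mm 61.2 j [ 0.25  0.41  2.04  0.01  0.69 -1.25]
[393.45026642 245.68945261   0.        ]
off [-1.76  2.49 -2.76] yaw 0.0 toolx [ 0.007  0.009 -1.   ] toolY deg 85.6 j6 -1.25 t 43.325
```

View pics/s30.png

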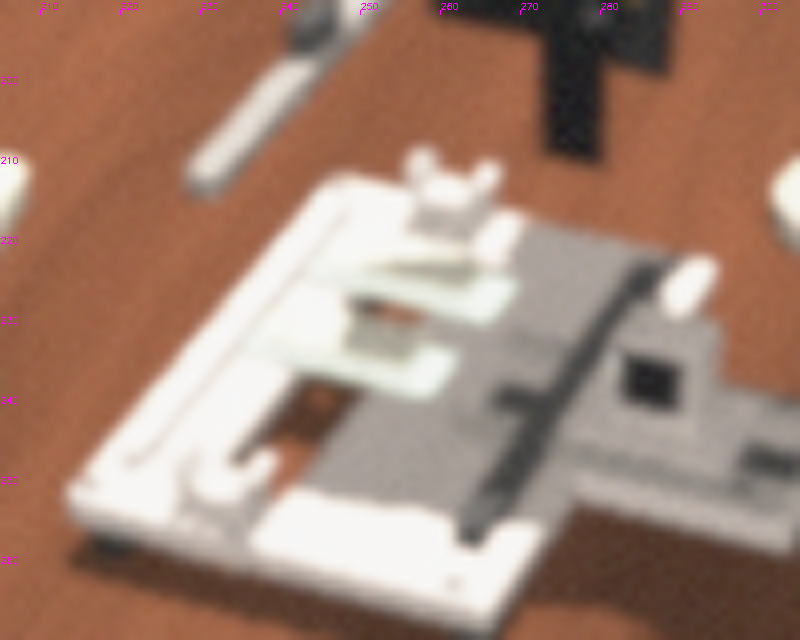

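View pics/t30.png

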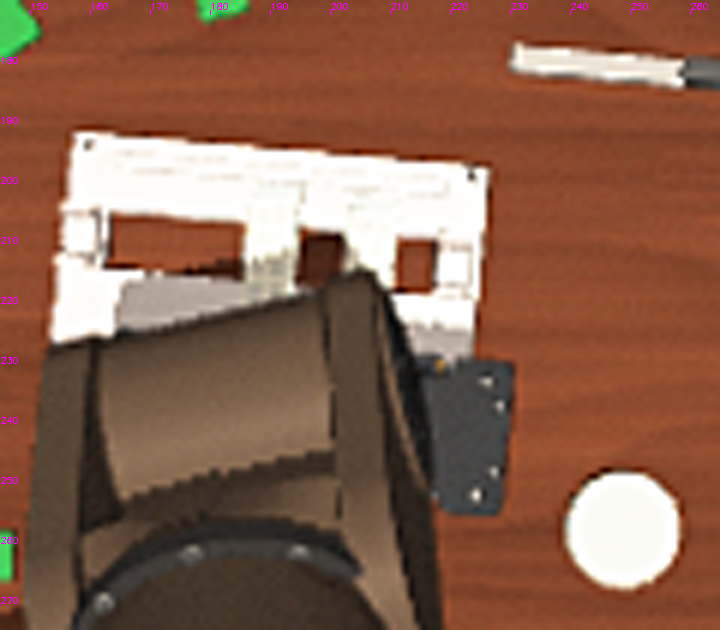

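Call:
{"name": "apply_moves", "arguments": {
  "offset": [
    [-0.6,0.8,0],
    [-1.2,1.7,0],
    [-1.76,2.49,0],
    [-1.76,2.49,0],
    [-1.76,2.49,-0.8],
    [-1.76,2.49,-1.6],
    [-1.76,2.49,-2.4],
    [-1.76,2.49,-2.76],
    [-1.76,2.49,-2.76],
    [-1.76,2.49,-2.76]
  ],
  "yaw": [0,0,0,0,0,0,0,0,0,0],
  "jaw": [-0.3,-0.3,-0.3,-0.3,-0.3,-0.3,-0.3,-0.3,-0.3,-0.3]
}}

```text
t: 44.68
eef_pos: [389.0, 244.5, 14.5]
tcp_rot: [1.063, 1.56, 0.987]
ft_force: [0.6, 1.4, 0.2]
opening: 0.649
```

Call:
{"name": "apply_moves", "arguments": {
  "offset": [
    [0,0,0],
    [0,0,0],
    [0,0,0],
    [0,0,0],
    [0,0,0],
    [0,0,0]
  ],
  "yaw": [0,0,0,0,0,0],
  "jaw": [1,1,1,1,1,1]
}}

```text
t: 45.42
eef_pos: [389.9, 245.4, 15.0]
tcp_rot: [0.982, 1.558, 0.905]
ft_force: [0.1, 6.9, 4.6]
opening: 0.272
```

Run:
```python
from fit import *
st()
s=cam("side"); crop(s,205,190,325,270,6,"s31.png")
d=cam("top"); crop(d,145,170,265,275,6,"t31.png")
```

```text
t 45.42 pos [389.9 245.4  15. ] yawY 85.6 F [0.1 6.9 4.6] open mm 25.8 j [ 0.41  0.52  2.12  0.01  0.49 -1.09]
```

View pics/s31.png

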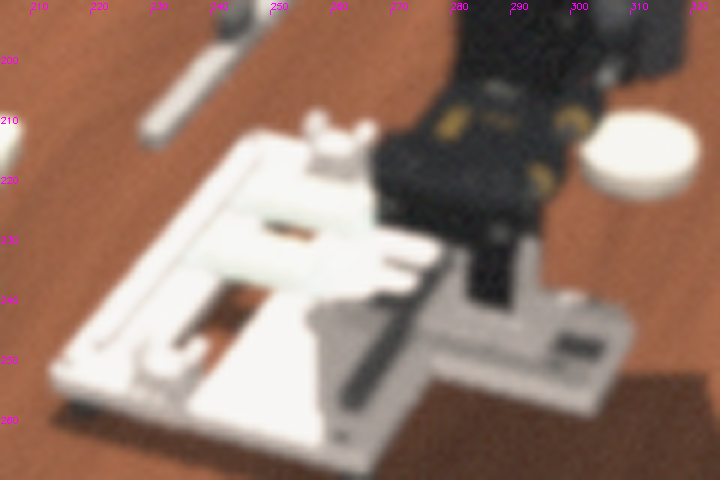

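View pics/t31.png

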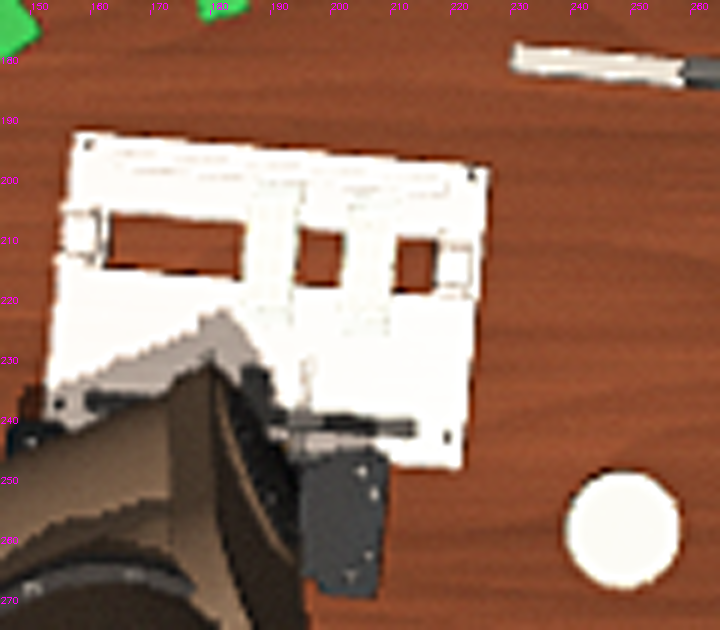

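Call:
{"name": "apply_moves", "arguments": {
  "offset": [
    [0,0,0],
    [0.2,-0.015,0],
    [0.4,-0.031,0],
    [0.6,-0.046,0],
    [0.8,-0.062,0],
    [1,-0.077,0],
    [1.15,-0.088,0],
    [1.3,-0.1,0],
    [1.4,-0.108,0],
    [1.5,-0.115,0],
    [1.56,-0.12,0],
    [1.6,-0.123,0],
    [1.6,-0.123,0]
  ],
  "yaw": [0,0,0,0,0,0,0,0,0,0,0,0,0],
  "jaw": [1,1,1,1,1,1,1,1,1,1,1,1,1]
}}

```text
t: 47.15
eef_pos: [430.0, 242.4, 15.0]
tcp_rot: [0.97, 1.557, 0.893]
ft_force: [0.1, 3.4, 0.4]
opening: 0.273
```

Run:
```python
from fit import *
st()
s=cam("side"); crop(s,205,190,325,270,6,"s32.png")
d=cam("top"); crop(d,145,170,265,275,6,"t32.png")
```

```text
t 47.15 pos [430.  242.4  15. ] yawY 85.6 F [0.1 3.4 0.4] open mm 26.0 j [ 0.38  0.55  2.04  0.01  0.54 -1.13]
```

View pics/s32.png

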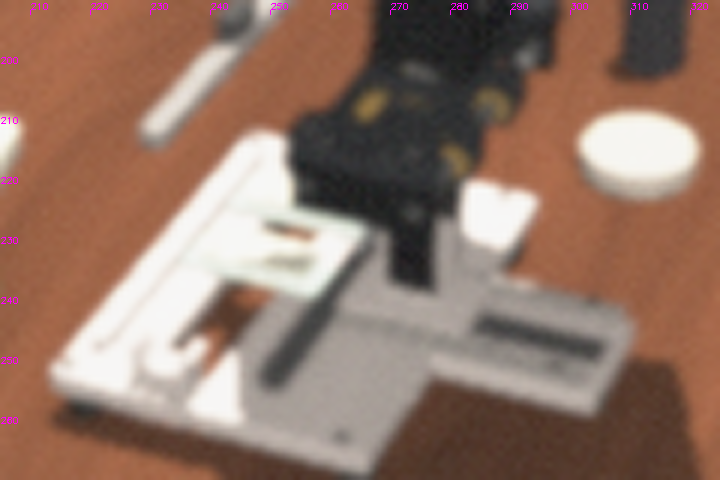

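View pics/t32.png

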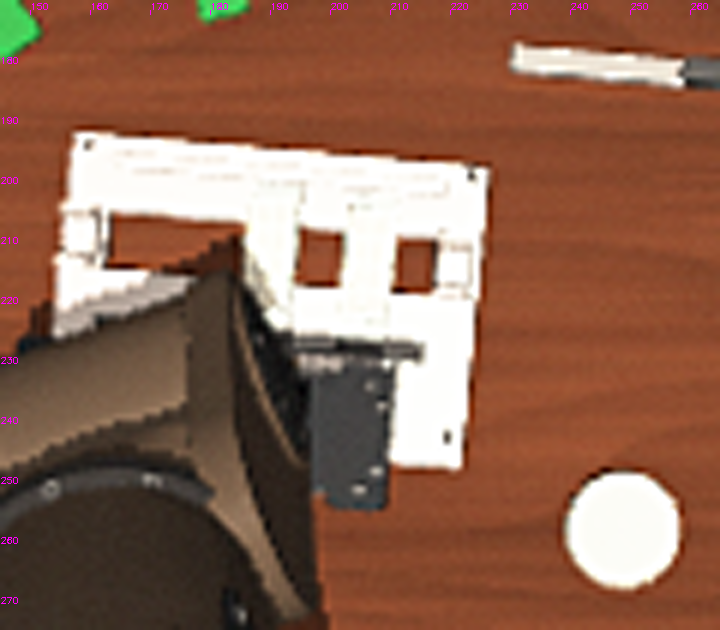

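Jaw has advanced 40 mm with nearly no force. I'll creep forward to contact.

Call:
{"name": "apply_moves", "arguments": {
  "offset": [
    [0.04,-0.003,0],
    [0.08,-0.006,0],
    [0.1,-0.008,0],
    [0.1,-0.008,0]
  ],
  "yaw": [0,0,0,0],
  "jaw": [1,1,1,1]
}}

```text
t: 47.75
eef_pos: [432.5, 242.2, 15.0]
tcp_rot: [0.971, 1.557, 0.894]
ft_force: [-2.5, 5.2, 3.0]
opening: 0.272
```

Call:
{"name": "apply_moves", "arguments": {
  "offset": [
    [0.04,-0.003,0],
    [0.08,-0.006,0],
    [0.08,-0.006,0],
    [0.08,-0.006,0]
  ],
  "yaw": [0,0,0,0],
  "jaw": [1,1,1,1]
}}

```text
t: 48.25
eef_pos: [432.7, 242.1, 15.0]
tcp_rot: [1.172, 1.559, 1.095]
ft_force: [-11.2, 8.6, 7.5]
opening: 0.276
```

Call:
{"name": "apply_moves", "arguments": {
  "offset": [
    [0.02,0,0],
    [0.02,0,0],
    [0,0,0],
    [0,0,0],
    [0,0,0],
    [0,0,1],
    [0,0,2],
    [0,0,3],
    [0,-2,3.2],
    [0,-4,3.2],
    [0,-6,3.2],
    [0,-8,3.2]
  ],
  "yaw": [0,0,0,0,0,0,0,0,0,0,0,0],
  "jaw": [-0.3,-0.3,-0.3,-0.3,-0.3,-0.3,-0.3,-0.3,0,0,0,0]
}}

```text
t: 49.75
eef_pos: [432.5, 40.5, 95.1]
tcp_rot: [1.139, 1.559, 1.062]
ft_force: [0.1, 0.3, -0.8]
opening: 0.502
```

```bash
cat > ov.py <<'E'
from fit import *
import sys
n=sys.argv[1]; H=[519,235,-.077]
st()
d=cam("top"); s=cam("side")
def pl(L): return T(H,L)
dr=[(pl([[38,-90,38],[38,90,38]]),(255,0,0)),(pl([[-38,-88,42],[-38,88,42]]),(255,0,0))]
crop(d,145,175,233,275,8,f"t{n}.png",dr if len(sys.argv)>2 else None)
crop(s,205,195,325,275,6,f"s{n}.png")
f=d["frame"].astype(int)
print("bar", blob(d,(f.min(2)>105)&(f.max(2)-f.min(2)<60),228,170,300,190,12,40))
lug=(f.max(2)<120)&(f.max(2)-f.min(2)<25)
print("lug",blob(d,lug,228,168,310,192,30,10))
E
python3 ov.py 33
```

```text
t 49.75 pos [432.5  40.5  95.1] yawY 85.6 F [ 0.1  0.3 -0.8] open mm 47.7 j [-0.07  0.34  2.1   0.02  0.69 -1.57]
bar [(array([624.4,  61.8]), np.float64(85.1), array([94.6, 15.6]), 134), (array([614.4, -61.6]), np.float64(85.5), array([99.4, 15.8]), 142)]
lug [(array([6.178e+02, 4.000e-01]), np.float64(89.0), array([27.6, 16. ]), 39)]
```

View pics/t33.png

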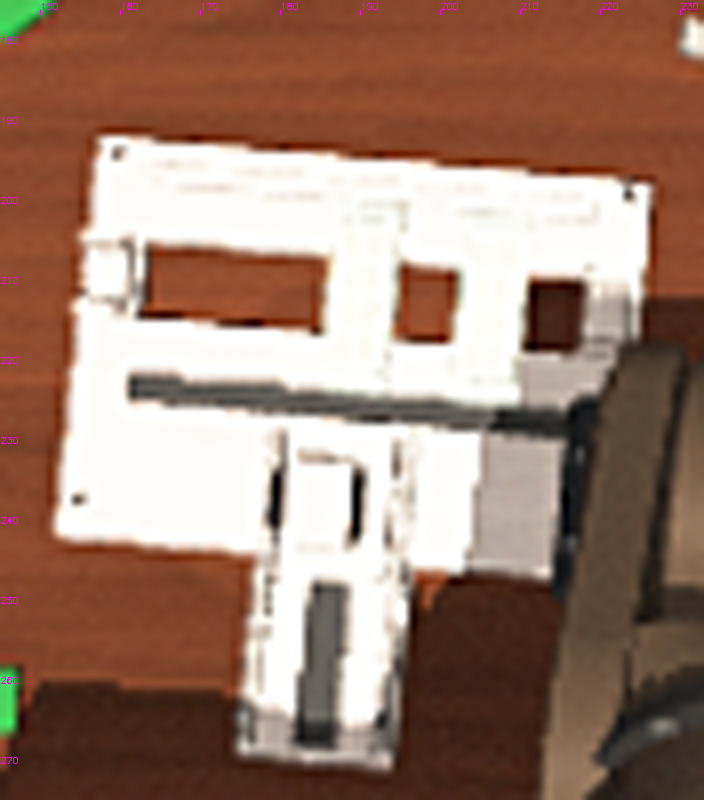

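View pics/s33.png

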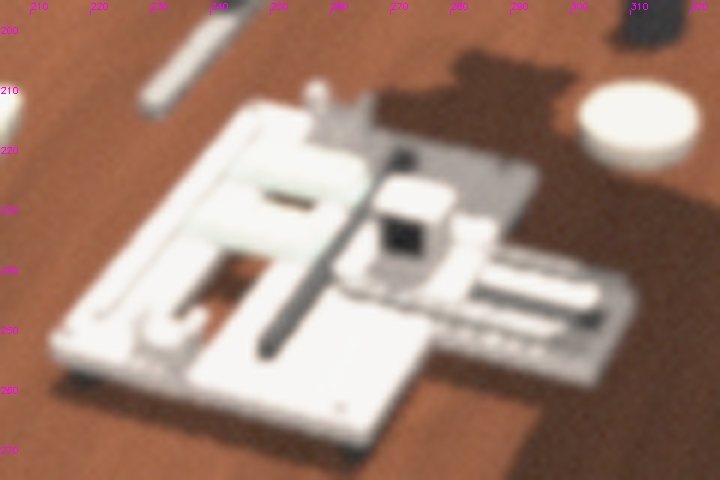

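Call:
{"name": "apply_moves", "arguments": {
  "offset": [
    [1,-0.2,0],
    [2,-0.4,0],
    [3,-0.6,0],
    [4,-0.8,0],
    [5,-1,0],
    [6,-1.2,0],
    [7,-1.5,0],
    [7.48,-1.62,0],
    [7.48,-1.62,0],
    [7.48,-1.62,-0.5],
    [7.48,-1.62,-1],
    [7.48,-1.62,-1.5],
    [7.48,-1.62,-1.5]
  ],
  "yaw": [-1.4,-2.8,-4.2,-5.6,-7,-8.4,-9.8,-11.2,-12.6,-14,-15.03,-15.03,-15.03],
  "jaw": [0,0,0,0,0,0,0,0,0,0,0,0,0]
}}

```text
t: 51.48
eef_pos: [619.2, -1.4, 56.5]
tcp_rot: [1.067, 1.561, -0.586]
ft_force: [0.5, -0.3, 0.4]
opening: 0.5
```

Run:
```python
from fit import *
st();go(619.4,-.1,-16.5,np.radians(-4.6))
s=cam("side"); crop(s,205,120,325,240,5,"s34.png")
```

```text
t 51.48 pos [619.2  -1.4  56.5] yawY -4.7 F [ 0.5 -0.3  0.4] open mm 47.5 j [-0.11  0.62  1.7  -0.01  0.82 -0.02]
off [ 0.01  0.05 -2.92] yaw 0.01 toolx [ 0.008 -0.005 -1.   ] toolY deg -4.7 j6 -0.02 t 51.475
```

View pics/s34.png

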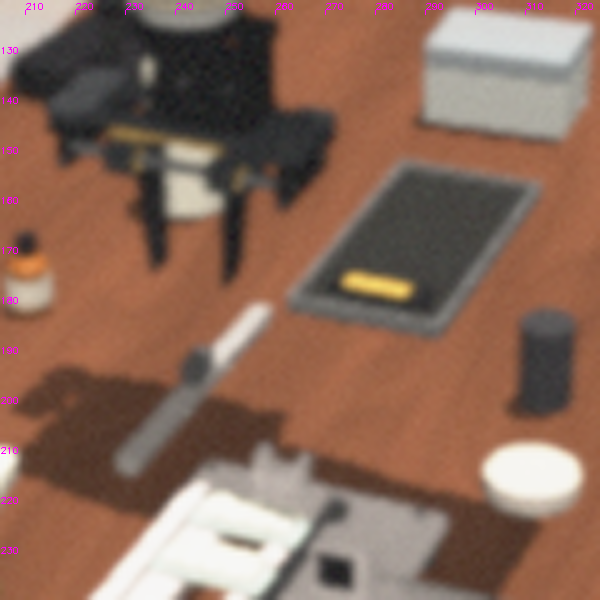

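Call:
{"name": "apply_moves", "arguments": {
  "offset": [
    [0.01,0.05,-0.8],
    [0.01,0.05,-1.6],
    [0.01,0.05,-2.4],
    [0.01,0.05,-2.8],
    [0.01,0.05,-2.92],
    [0.01,0.05,-2.92],
    [0.01,0.05,-2.92],
    [0.01,0.05,-2.92],
    [0.01,0.05,-2.92],
    [0.01,0.05,-2.92],
    [0.01,0.05,-2.92]
  ],
  "yaw": [0,0,0,0,0,0,0,0,0,0,0],
  "jaw": [0,0,0,0,0,0,1,1,1,1,1]
}}

```text
t: 52.9
eef_pos: [619.9, -0.3, -15.7]
tcp_rot: [1.123, 1.56, -0.53]
ft_force: [-0.4, 0.3, 2.2]
opening: 0.142
```

Call:
{"name": "apply_moves", "arguments": {
  "offset": [
    [0,0,0.5],
    [0,0,1.3],
    [0,0,2.2],
    [0,0,3],
    [-0.5,1.2,3],
    [-1.1,2.6,3],
    [-1.7,4,3],
    [-2.3,5.4,3],
    [-2.9,6.8,3],
    [-3.5,8.2,3],
    [-3.8,9,3],
    [-4.02,9.38,3],
    [-4.02,9.38,3],
    [-4.02,9.38,2.6],
    [-4.02,9.38,2.4],
    [-4.02,9.38,2.4]
  ],
  "yaw": [0,0,0,0,0,0,0,0,0,0,0,0,0,0,0,0],
  "jaw": [1,1,1,1,1,1,1,1,1,1,1,1,1,1,1,1]
}}

```text
t: 54.9
eef_pos: [519.3, 233.6, 43.6]
tcp_rot: [1.025, 1.561, -0.629]
ft_force: [0.4, 0.4, -3.1]
opening: 0.144
```

Run:
```python
from fit import *
st();go(519.4,234.2,28.3,np.radians(-4.6))
s=cam("side"); crop(s,205,170,305,270,6,"s35.png")
d=cam("top"); crop(d,145,175,233,275,6,"t35.png")
```

```text
t 54.9 pos [519.3 233.6  43.6] yawY -4.7 F [ 0.4  0.4 -3.1] open mm 13.7 j [ 0.31  0.58  1.83 -0.01  0.73  0.4 ]
off [ 0.    0.02 -0.61] yaw 0.02 toolx [ 0.008 -0.006 -1.   ] toolY deg -4.7 j6 0.4 t 54.9
```

View pics/s35.png

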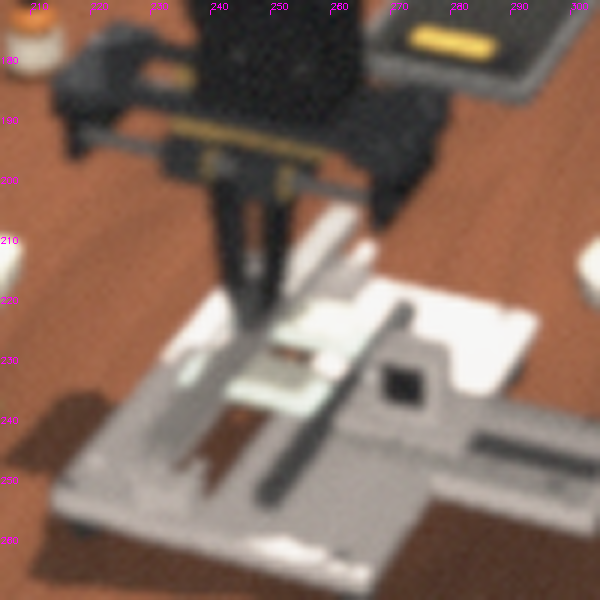

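View pics/t35.png

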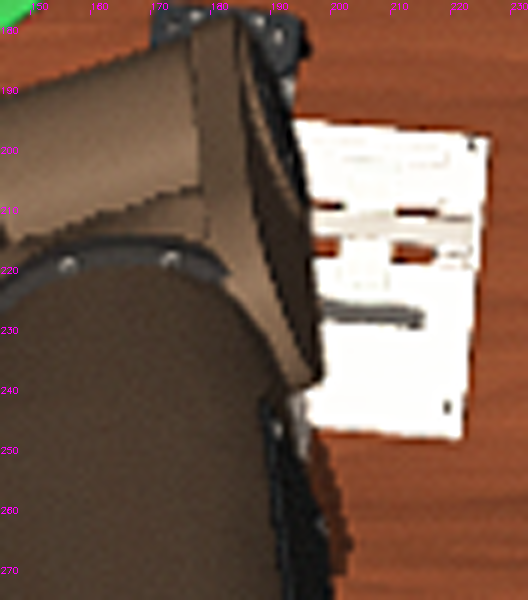

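Call:
{"name": "apply_moves", "arguments": {
  "offset": [
    [0,0.02,-0.2],
    [0,0.02,-0.35],
    [0,0.02,-0.45],
    [0,0.02,-0.45]
  ],
  "yaw": [0,0,0,0],
  "jaw": [1,1,1,1]
}}

```text
t: 55.5
eef_pos: [519.5, 234.4, 32.7]
tcp_rot: [1.078, 1.561, -0.575]
ft_force: [-0.8, -0.4, -2.7]
opening: 0.142
```

Call:
{"name": "apply_moves", "arguments": {
  "offset": [
    [0,0,-0.06],
    [0,0,-0.12],
    [0,0,-0.14],
    [0,0,-0.14]
  ],
  "yaw": [0,0,0,0],
  "jaw": [1,1,1,1]
}}

```text
t: 56.0
eef_pos: [519.5, 234.4, 29.2]
tcp_rot: [1.075, 1.561, -0.579]
ft_force: [-0.5, -0.6, -2.4]
opening: 0.144
```

Call:
{"name": "apply_moves", "arguments": {
  "offset": [
    [0,0,-0.03],
    [0,0,-0.05],
    [0,0,-0.06],
    [0,0,-0.06]
  ],
  "yaw": [0,0,0,0],
  "jaw": [1,1,1,1]
}}

```text
t: 56.5
eef_pos: [519.6, 234.4, 28.2]
tcp_rot: [1.111, 1.56, -0.543]
ft_force: [-0.7, -1.7, 5.1]
opening: 0.141
```

Call:
{"name": "apply_moves", "arguments": {
  "offset": [
    [0,0,0],
    [0,0,0],
    [0,0,0],
    [0,0,0],
    [0,0,0],
    [0,0,1],
    [0,0,2],
    [0,0,3.2],
    [0,-2,3.4],
    [0,-4,3.4],
    [0,-6,3.4],
    [0,-8,3.4],
    [0,-10,3.4]
  ],
  "yaw": [0,0,0,0,0,0,0,0,0,0,0,0,0],
  "jaw": [1,0,0,0,0,0,0,0,0,0,0,0,0]
}}

```text
t: 58.12
eef_pos: [519.5, -17.2, 113.4]
tcp_rot: [1.128, 1.56, -0.525]
ft_force: [0.1, -0.3, 0.3]
opening: 0.499
```

```bash
python3 ov.py 36
python3 - <<'E'
from fit import *
d=cam("top"); cv2.imwrite("pics/t36full.png",cv2.resize(d["frame"][:,:,::-1],(800,600)))
s=cam("side"); crop(s,205,200,320,275,6,"s36b.png")
E
```

```text
t 58.12 pos [519.5 -17.2 113.4] yawY -4.7 F [ 0.1 -0.3  0.3] open mm 47.4 j [-0.16  0.42  1.89 -0.01  0.82 -0.07]
bar []
lug [(array([632.3, -33. ]), np.float64(82.6), array([83.6, 32.3]), 244), (array([602.5,  27. ]), np.float64(168.6), array([37.1,  4.3]), 13), (array([ 601. , -107.1]), np.float64(160.1), array([24.1,  7.6]), 12)]
```

View pics/t36.png

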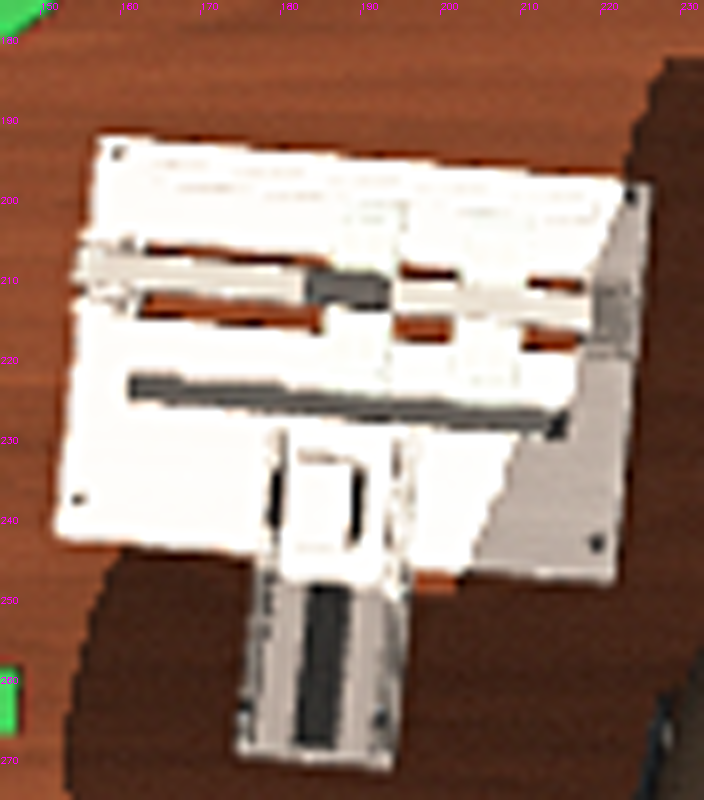

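View pics/s36b.png

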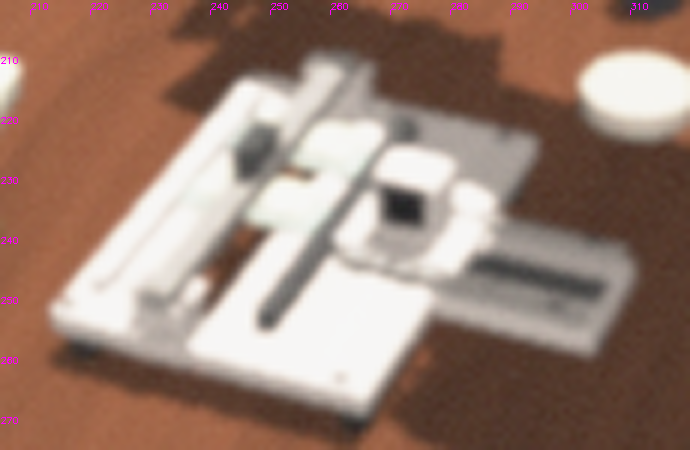

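View pics/t36full.png

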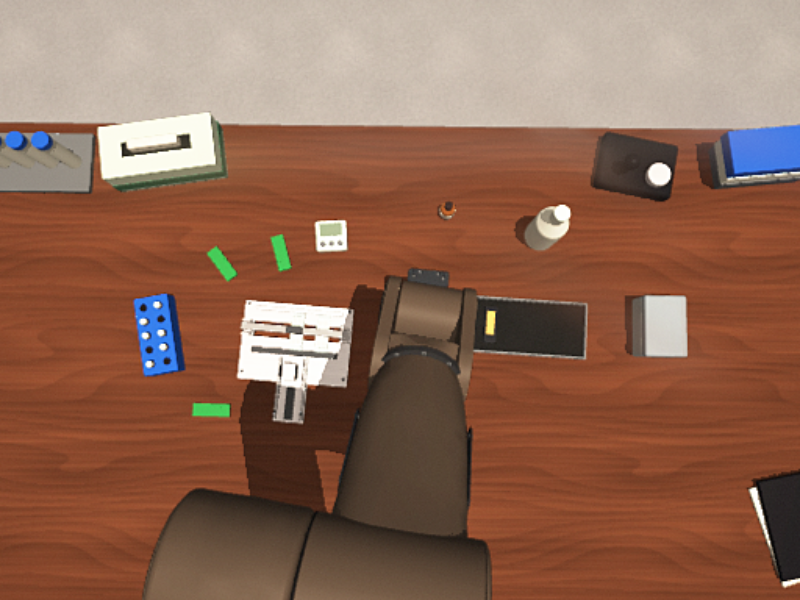

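```bash
python3 -c "
from cell import env
print(env.job_done()); print(env.state()['t'])"
```

```text
the job is handed in; nothing more can be done
None
the job is handed in; nothing more can be done
```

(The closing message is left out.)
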